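# Refit the module dock and hang up the spanners

### The arm

A 6-joint arm with a two-finger parallel gripper is mounted at the origin on the work surface. World frame = base frame: x ahead of the robot, y to its left, z up, the work surface at z = 0. Lengths are in mm, angles in degrees, forces in N, time in s.
With the tool pointing down it reaches from about 325 to 900 mm from the base axis. Payload 3.5 kg.
Tool frame: the origin (TCP) lies on the centre line of the jaws, within the pads' length; the fingertips stand 25 mm ahead of it and the grasp point (between the pads) lies 6 mm ahead of it (tip_extent is the distance from the TCP to the fingertips, in mm); z points along the fingers, y is the line along which they close (so a half turn about z gives the same grasp; the last joint's range is limited). The gripper opens to 85 mm and grips with 20 to 120 N. Pads are 22 mm wide; open, the fingers measure 114 mm over their backs; the gripper's body (76 mm by 85 mm) begins 54 mm behind the grasp point. The pads swing forward as they close: fully open they stand 13 mm farther back than shut.
Start: joints at [-75.883, 15.837, -1.513, 72.651, 0, 84.076], TCP at [214.182, -587.152, 216.813] pointing down, gripper open.
Joint ranges: [-178.77, 178.77], [-48.84, 107.48], [-61.69, 71.31], [-111.58, 123.2], [-90, 87.43], [-180, 180]. Speed limits (degrees/s): [147.25, 147.25, 180, 180, 180, 180].

### API

Orientations are given as a 3x3 rotation matrix whose columns are the frame's x, y, z axes.
In Python, from bench import sense, get_image, camera_params, hand_in, tip_extent gives the robot as it stands.
- The arm moves only by the tool move_arm, never from a script. Its argument "commands" is a list of rows, each a list of 5 numbers: the closure, from -1 (fully open) to 1 (shut), then the shift along the tool's x, y, z as a fraction of full scale, then the turn about the tool's z as a fraction of full scale. A call has 1 to 20 rows; each row is the pose to reach, as a shift and turn from the pose commanded when the call began, along the tool's axes at that moment; what a row does not reach only later rows make up. Full scale, the value 1, is 0.12 m for a shift and 45 degrees for a turn. A row lasts 1/12 s, in which the tool goes at most 41.7 mm and 7.16 degrees, less where a joint would pass 70% of its speed; a pose out of reach is approached as far as the arm can. A call with a number of a shift or a turn outside -1 to 1 is refused whole. A call with a gripper value outside its range is refused whole. The fingers move at their own pace and stop on an object; the grip force is fixed at half the most. Time passes only in rows, so rows that repeat a pose let the fingers close. It gives the time, the measured TCP pose, the force, the opening and the grip force at its end, in the units of the state.
- sense(): the state, without advancing time (a new reading comes with each control period).
- get_image(name): name is "side" or "top" or "wrist"; returns the picture (384x512x3 uint8, red, green, blue); there is no depth.
- camera_params(name): a dict with "K" (3x3 intrinsics, pixels), "dist_coeffs" ([k1, k2, p1, p2, k3] as OpenCV has them; the pictures are not rectified), "xyz" and "attitude" of the camera in the world. Camera axes: x right, y down, z forward; pixel columns grow to the right and rows downward; lengths in mm; the calibration is good to about 2 mm. A picture is of the moment at which its call begins: read the wrist's pose just before it. camera_params takes no time and is no camera call; for the wrist camera it gives the pose at the moment of the call.
- hand_in(): hands the job in; it is judged then, once.
The state is a dict: "clock": time; "q": joint angles; "joint_velocities": joint speeds; "tau": joint torques, N m; "eef_pos": TCP position; "tcp_rot": TCP orientation; "wrist_force": force on the tool from outside, world axes, zero at the start; "ft_torque": the same for the moment, N m; "finger_gap": finger opening in mm; "grasp_force": force on a finger pad.
Only numpy, scipy, OpenCV 4.12 (cv2) and the standard library are available. Lean on these libraries where they do the work, as an engineer would, in place of code of your own. Each camera call takes 0.05 s, during which the arm holds its last target. There are 200 camera calls.

### The job

Finish the refit at the wiring bench: slide every white plug-in module lying on the bench fully home into a bay of the dock, one to a bay, and only when they are all in fold the dock's black front flap down until it is shut. Also hang every ring spanner by its eye on one of the rail's pegs, so that it hangs down freely. Leave the bin, the screwdriver and the pliers where they are.

Things in the scene. Friction and masses are not known exactly. Their poses are not given: they have to be found in the camera images.
- dock: fixed module dock, 162 mm wide (y), 38 mm high, two bays 63 mm wide, 30 mm high, at y = +-37.5 mm, open below. Origin on the bench under the flap's hinge line; x points into the bays, y left. Round-nosed walls start at x = 0 (5 mm lead-in), the roof at x = 12, its top at z = 38; the back stop is at x = 119, so a module fully home ends at x = -1 mm, level with the front
- bay_left (a point): where the centre of a fully home module is in the bay at dock y = +37.5 mm (dock x = 59 mm, z = 12 mm)
- bay_right (a point): the same for the bay at dock y = -37.5 mm
- flap (a joint): angle of the dock's black front flap, 154 mm wide, one for both bays (rad): 0 shut, hanging down over the bays; 1.57 level, sticking out towards dock -x; 3.14 upright. Starts about upright. Stiff hinge: stays where left, 0.04 N m moves it; stops at 0 and 3.3. It cannot shut on a module that sticks out. Its 6 mm plate lies 3 to 9 mm off the hinge line: to -x when shut, +x when up
- flap_hinge (a point): middle of the flap's hinge line, which runs along the dock's y axis, 36 mm above the bench
- flap_edge (a point): middle of the flap's free edge, 30 mm from the hinge line
- rail: tool rail: a level steel bar (14 mm thick, 360 mm long, along the rail's y axis, at 180 mm height) on two green posts at y = +-180 mm. Origin on the bench below the bar's middle; x points away from the pegs' side. It carries four pegs, 75 mm apart
- peg0: steel peg of 8 mm diameter at rail y = +112.5 mm. Origin at its root (184 mm above the bench); its z axis runs along the peg to the round tip at z = 60 mm, 50 degrees above level, leaning towards the rail's -x side (towards the robot)
- peg1: steel peg of 8 mm diameter at rail y = +37.5 mm. Origin at its root (184 mm above the bench); its z axis runs along the peg to the round tip at z = 60 mm, 50 degrees above level, leaning towards the rail's -x side (towards the robot)
- peg2: steel peg of 8 mm diameter at rail y = -37.5 mm. Origin at its root (184 mm above the bench); its z axis runs along the peg to the round tip at z = 60 mm, 50 degrees above level, leaning towards the rail's -x side (towards the robot)
- peg3: steel peg of 8 mm diameter at rail y = -112.5 mm. Origin at its root (184 mm above the bench); its z axis runs along the peg to the round tip at z = 60 mm, 50 degrees above level, leaning towards the rail's -x side (towards the robot)
- spanner0: ring spanner, 157 mm long, 120 g, lying flat; may be absent. Origin on its underside; x along it to the eye, z up as it lies. Flat steel eye (42 mm outside, 28 mm hole, 7 mm thick) at x = 52, shank, blue grip (x = -57 to +13, 20 mm wide, 14 mm thick), steel fork (26 mm wide) to x = -82 mm. Eye and fork lie at mid-thickness, 3.5 to 10.5 mm up. Centre of mass about x = -5 mm
- spanner0_eye (a point): centre of that spanner's eye hole (x = 52 mm, z = 7 mm)
- spanner1: ring spanner, 157 mm long, 120 g, lying flat; may be absent. Origin on its underside; x along it to the eye, z up as it lies. Flat steel eye (42 mm outside, 28 mm hole, 7 mm thick) at x = 52, shank, blue grip (x = -57 to +13, 20 mm wide, 14 mm thick), steel fork (26 mm wide) to x = -82 mm. Eye and fork lie at mid-thickness, 3.5 to 10.5 mm up. Centre of mass about x = -5 mm
- spanner1_eye (a point): centre of that spanner's eye hole (x = 52 mm, z = 7 mm)
- spanner2: ring spanner, 157 mm long, 120 g, lying flat; may be absent. Origin on its underside; x along it to the eye, z up as it lies. Flat steel eye (42 mm outside, 28 mm hole, 7 mm thick) at x = 52, shank, blue grip (x = -57 to +13, 20 mm wide, 14 mm thick), steel fork (26 mm wide) to x = -82 mm. Eye and fork lie at mid-thickness, 3.5 to 10.5 mm up. Centre of mass about x = -5 mm
- spanner2_eye (a point): centre of that spanner's eye hole (x = 52 mm, z = 7 mm)
- spanner3: ring spanner, 157 mm long, 120 g, lying flat; may be absent. Origin on its underside; x along it to the eye, z up as it lies. Flat steel eye (42 mm outside, 28 mm hole, 7 mm thick) at x = 52, shank, blue grip (x = -57 to +13, 20 mm wide, 14 mm thick), steel fork (26 mm wide) to x = -82 mm. Eye and fork lie at mid-thickness, 3.5 to 10.5 mm up. Centre of mass about x = -5 mm
- spanner3_eye (a point): centre of that spanner's eye hole (x = 52 mm, z = 7 mm)
- module0: plug-in module, a white slab 120 (x) x 60 (y) x 24 mm, 200 g, lying flat; both ends alike; may be absent. Origin at the middle of its underside. Dragged along the bench in a firm grip it may stick: carry it 2 mm up into the bay (30 mm high) or push its end
- module1: plug-in module, a white slab 120 (x) x 60 (y) x 24 mm, 200 g, lying flat; both ends alike; may be absent. Origin at the middle of its underside. Dragged along the bench in a firm grip it may stick: carry it 2 mm up into the bay (30 mm high) or push its end
- terminal_bin: bystander: open blue bin of green terminal blocks, 120 x 90 x 60 mm; origin under its middle
- screwdriver: bystander: screwdriver lying on the bench, its shaft along its own +x, about 200 mm long
- pliers: bystander: red-handled pliers lying on the bench, about 180 mm long
Things that resemble listed ones, but are neither listed nor needed, are in the scene too. Leave any brown or purple look-alike of the spanner1 alone.

How it is judged (in metres and radians):
On the way, in this order (a step that is already met when the one before it is completed fails the run):
1. all modules home in the bays, the flap still open (((x of module0 in the frame of dock between 0.052 and 0.066 m and y of module0 in the frame of dock between 0.0295 and 0.0455 m and height (world z) of module0 below 0.006 m) or (x of module0 in the frame of dock between 0.052 and 0.066 m and y of module0 in the frame of dock between -0.0455 and -0.0295 m and height (world z) of module0 below 0.006 m)) and ((x of module1 in the frame of dock between 0.052 and 0.066 m and y of module1 in the frame of dock between 0.0295 and 0.0455 m and height (world z) of module1 below 0.006 m) or (x of module1 in the frame of dock between 0.052 and 0.066 m and y of module1 in the frame of dock between -0.0455 and -0.0295 m and height (world z) of module1 below 0.006 m)) and value of joint flap above 1.5 rad), for 0.2 s.
2. the flap shut over them (value of joint flap below 0.12 rad), for 0.2 s.
At the end, for the whole second after the job is handed in: each module home in a bay (middle 52 to 66 mm behind the dock's front, within 8 mm of the bay's centreline, on the bench); flap below 0.12 rad; each spanner hanging still, a peg through its eye (centre within 14 mm of the peg's axis), within 0.6 rad of vertical, eye up (((x of module0 in the frame of dock between 0.052 and 0.066 m and y of module0 in the frame of dock between 0.0295 and 0.0455 m and height (world z) of module0 below 0.006 m) or (x of module0 in the frame of dock between 0.052 and 0.066 m and y of module0 in the frame of dock between -0.0455 and -0.0295 m and height (world z) of module0 below 0.006 m)) and ((x of module1 in the frame of dock between 0.052 and 0.066 m and y of module1 in the frame of dock between 0.0295 and 0.0455 m and height (world z) of module1 below 0.006 m) or (x of module1 in the frame of dock between 0.052 and 0.066 m and y of module1 in the frame of dock between -0.0455 and -0.0295 m and height (world z) of module1 below 0.006 m)) and value of joint flap below 0.12 rad and ((z of spanner0_eye in the frame of peg0 between -0.012 and 0.054 m and x of spanner0_eye in the frame of peg0 between -0.014 and 0.014 m and y of spanner0_eye in the frame of peg0 between -0.014 and 0.014 m) or (z of spanner0_eye in the frame of peg1 between -0.012 and 0.054 m and x of spanner0_eye in the frame of peg1 between -0.014 and 0.014 m and y of spanner0_eye in the frame of peg1 between -0.014 and 0.014 m) or (z of spanner0_eye in the frame of peg2 between -0.012 and 0.054 m and x of spanner0_eye in the frame of peg2 between -0.014 and 0.014 m and y of spanner0_eye in the frame of peg2 between -0.014 and 0.014 m) or (z of spanner0_eye in the frame of peg3 between -0.012 and 0.054 m and x of spanner0_eye in the frame of peg3 between -0.014 and 0.014 m and y of spanner0_eye in the frame of peg3 between -0.014 and 0.014 m)) and angle between each of spanner0, spanner1, spanner2, spanner3's own x axis and vertical below 0.6 rad and linear speed of each of spanner0, spanner1, spanner2, spanner3 below 0.08 m/s and ((z of spanner1_eye in the frame of peg0 between -0.012 and 0.054 m and x of spanner1_eye in the frame of peg0 between -0.014 and 0.014 m and y of spanner1_eye in the frame of peg0 between -0.014 and 0.014 m) or (z of spanner1_eye in the frame of peg1 between -0.012 and 0.054 m and x of spanner1_eye in the frame of peg1 between -0.014 and 0.014 m and y of spanner1_eye in the frame of peg1 between -0.014 and 0.014 m) or (z of spanner1_eye in the frame of peg2 between -0.012 and 0.054 m and x of spanner1_eye in the frame of peg2 between -0.014 and 0.014 m and y of spanner1_eye in the frame of peg2 between -0.014 and 0.014 m) or (z of spanner1_eye in the frame of peg3 between -0.012 and 0.054 m and x of spanner1_eye in the frame of peg3 between -0.014 and 0.014 m and y of spanner1_eye in the frame of peg3 between -0.014 and 0.014 m)) and ((z of spanner2_eye in the frame of peg0 between -0.012 and 0.054 m and x of spanner2_eye in the frame of peg0 between -0.014 and 0.014 m and y of spanner2_eye in the frame of peg0 between -0.014 and 0.014 m) or (z of spanner2_eye in the frame of peg1 between -0.012 and 0.054 m and x of spanner2_eye in the frame of peg1 between -0.014 and 0.014 m and y of spanner2_eye in the frame of peg1 between -0.014 and 0.014 m) or (z of spanner2_eye in the frame of peg2 between -0.012 and 0.054 m and x of spanner2_eye in the frame of peg2 between -0.014 and 0.014 m and y of spanner2_eye in the frame of peg2 between -0.014 and 0.014 m) or (z of spanner2_eye in the frame of peg3 between -0.012 and 0.054 m and x of spanner2_eye in the frame of peg3 between -0.014 and 0.014 m and y of spanner2_eye in the frame of peg3 between -0.014 and 0.014 m)) and ((z of spanner3_eye in the frame of peg0 between -0.012 and 0.054 m and x of spanner3_eye in the frame of peg0 between -0.014 and 0.014 m and y of spanner3_eye in the frame of peg0 between -0.014 and 0.014 m) or (z of spanner3_eye in the frame of peg1 between -0.012 and 0.054 m and x of spanner3_eye in the frame of peg1 between -0.014 and 0.014 m and y of spanner3_eye in the frame of peg1 between -0.014 and 0.014 m) or (z of spanner3_eye in the frame of peg2 between -0.012 and 0.054 m and x of spanner3_eye in the frame of peg2 between -0.014 and 0.014 m and y of spanner3_eye in the frame of peg2 between -0.014 and 0.014 m) or (z of spanner3_eye in the frame of peg3 between -0.012 and 0.054 m and x of spanner3_eye in the frame of peg3 between -0.014 and 0.014 m and y of spanner3_eye in the frame of peg3 between -0.014 and 0.014 m))); the robot touches nothing.
It fails at once if the terminal bin is pushed more than 40 mm away (distance of terminal_bin from where it was at the start of the episode above 0.04 m).
It fails at once if the screwdriver is pushed more than 40 mm away (distance of screwdriver from where it was at the start of the episode above 0.04 m).
It fails at once if the pliers is pushed more than 40 mm away (distance of pliers from where it was at the start of the episode above 0.04 m).
Of spanner0, spanner1, spanner2, spanner3 only 3 to 4 are there at a start; the rules pass over those that are not, and their reading is None.
Of module0, module1 only 1 to 2 are there at a start; the rules pass over those that are not, and their reading is None.
At some moment in a run one of module0, module1, spanner0, spanner1, spanner2, spanner3 may be knocked a few centimetres aside while the robot is not near it.
Once in a run the grip may slacken for a moment while it holds something.
It also fails if it takes over 210 s, if anything falls off the work surface, if the arm or the gripper's body presses on something with over 40 N, if the wrist force passes 120 N, or if a joint passes its speed limit or range.

## Working session

There is one attempt and no reset: what is moved stays moved. The work goes in short steps, Python scripts to look and compute and a tool call to move; the robot and the scene stay as the last step left them, time stands still between calls to the robot, and variables do not carry over. Pictures are saved under pics/ and viewed, at most 14 in all, crops included, and the job is handed in when it is done.

Besides the shell and the picture viewer there is one more tool, called after "Request:" as a command line: name --pt "numbers of a row" for each row, then --argument value for the rest. move_arm: Moves the arm, as the interface text tells. Shift numbers are shares of 0.12 m and turn numbers shares of 45 degrees, none past 1 either way. Its arguments: {"type":"object","properties":{"commands":{"type":"array"}},"required":["commands"]}

```bash
ls; mkdir -p pics; python3 - <<'E'
from bench import *
import cv2,numpy as np
for n in ("side","top","wrist"):
    im=get_image(n); cv2.imwrite(f"pics/{n}0.png",im[:,:,::-1]); p=camera_params(n); print(n,p)
s=sense();print(s['tcp_rot'],s['clock'],s['eef_pos'],tip_extent)
E
```

```text
pics
side {'K': array([[368.64354194,   0.        , 258.19198107],
       [  0.        , 368.64354194, 193.09044277],
       [  0.        ,   0.        ,   1.        ]]), 'dist_coeffs': array([-0.03840351,  0.        ,  0.        ,  0.        ,  0.        ]), 'xyz': array([-113.7217055 ,  994.07238307,  809.44683184]), 'attitude': array([[-0.85134862, -0.2618593 ,  0.45457149],
       [-0.52459727,  0.42793099, -0.73598422],
       [-0.00180092, -0.86504611, -0.50168913]])}
top {'K': array([[454.32771762,   0.        , 262.5491007 ],
       [  0.        , 454.32771762, 185.8022092 ],
       [  0.        ,   0.        ,   1.        ]]), 'dist_coeffs': array([-0.04899071,  0.        ,  0.        ,  0.        ,  0.        ]), 'xyz': array([ 408.87461512,   24.08888259, 1564.91904967]), 'attitude': array([[-1.61672835e-02, -9.97606408e-01,  6.72314973e-02],
       [-9.99868838e-01,  1.61953745e-02, -1.27225667e-04],
       [-9.61918135e-04, -6.72247360e-02, -9.97737395e-01]])}
wrist {'K': array([[287.70401528,   0.        , 256.36964821],
       [  0.        , 287.70401528, 192.3180325 ],
       [  0.        ,   0.        ,   1.        ]]), 'dist_coeffs': array([-0.002145,  0.      ,  0.      ,  0.      ,  0.      ]), 'xyz': array([ 277.0860706 , -563.48941048,  374.07595695]), 'attitude': array([[ 0.34389959, -0.90628377, -0.24572911],
       [-0.93900239, -0.33268111, -0.08716529],
       [-0.00275295,  0.26071632, -0.96541153]])}
[[ 9.39450197e-01  3.42685165e-01 -4.52984884e-04]
 [ 3.42685421e-01 -9.39448599e-01  1.74108063e-03]
 [ 1.71086488e-04 -1.79088986e-03 -9.99998382e-01]] 0.15 [ 214.01541278 -586.52747367  215.88085141] 25.0
```

View pics/top0.png

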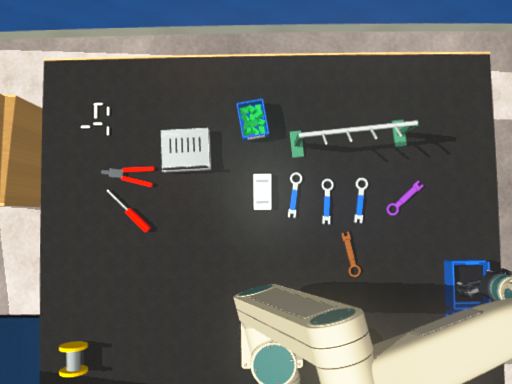

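View pics/side0.png

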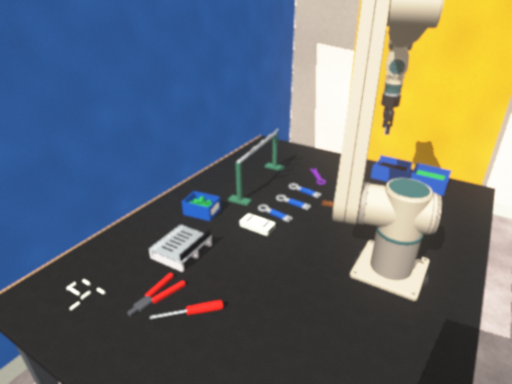

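The top view shows one white module at (262,191), three blue-grip spanners at about x=294, 327 and 361, the dock at (185,148) with its front to the robot, and the rail at (350,130). The brown and purple look-alikes are at (350,255) and (405,198). The side view agrees with this and shows the flap up.

```bash
cat > h.py <<'E'
from bench import *
import cv2,numpy as np
def cam(n):
    p=camera_params(n); return p['K'],p['dist_coeffs'],np.array(p['xyz']),np.array(p['attitude'])
def ray(c,px):
    K,d,o,R=c
    u=cv2.undistortPoints(np.array(px,float).reshape(-1,1,2),K,d).reshape(-1,2)
    return np.c_[u,np.ones(len(u))]@R.T
def pl(c,px,z):
    r=ray(c,px); return c[2]+r*((z-c[2][2])/r[:,2:3])
def proj(c,P):
    K,d,o,R=c
    q=(np.array(P,float).reshape(-1,3)-o)@R
    return cv2.projectPoints(q.reshape(-1,1,3),np.zeros(3),np.zeros(3),K,d)[0].reshape(-1,2)
def blobs(m,amin=30):
    n,l,st,ce=cv2.connectedComponentsWithStats(m.astype(np.uint8))
    return [(l==i) for i in range(1,n) if st[i,4]>=amin]
def hsv(im): return cv2.cvtColor(im,cv2.COLOR_RGB2HSV).astype(int)
def blue(im):
    h=hsv(im); return (h[...,0]>98)&(h[...,0]<120)&(h[...,1]>130)&(h[...,2]>80)
def tool(s,P):  # world vec -> tool shares
    return np.array(P)@s['tcp_rot']/120
E
python3 - <<'E'
from h import *
c=cam('top'); im=cv2.imread('pics/top0.png')[:,:,::-1].copy(); h=hsv(im)
for b in blobs(blue(im)[140:300],25):
    ys,xs=np.nonzero(b); ys=ys+140
    r=cv2.minAreaRect(np.c_[xs,ys].astype(np.float32)); p=pl(c,[r[0]],14)[0]
    print('blue',len(xs),np.round(r[0],1),np.round(r[1],1),p.round(0))
g=im.min(2)
for b in blobs((g>185)&(np.arange(384)[:,None]<260)&(np.arange(384)[:,None]>60)&(np.arange(512)>50)&(np.arange(512)<490),15):
    ys,xs=np.nonzero(b);r=cv2.minAreaRect(np.c_[xs,ys].astype(np.float32))
    bp=pl(c,cv2.boxPoints(r),24)[:,:2]
    print('wh',len(xs),np.round(r[0],1),np.round(r[1],1),round(r[2],1),bp.round(0).tolist())
print(pl(c,[[297,133],[418,123]],187))
def sv(n,x0,y0,x1,y1,k,): cv2.imwrite(n,cv2.resize(im[y0:y1,x0:x1,::-1],None,fx=k,fy=k,interpolation=cv2.INTER_CUBIC))
sv('pics/a1.png',150,90,430,240,2.85)
E
```

```text
blue 119 [293.2 199.5] [ 6.1 19.2] [465. -80.  14.]
blue 135 [359.5 204.5] [19.  7.] [ 444. -307.   14.]
blue 127 [326.3 205.7] [ 6.6 19. ] [ 442. -193.   14.]
blue 689 [466.5 279. ] [40. 45.] [ 183. -667.   14.]
wh 56 [ 98. 110.] [14.  8.] 90.0 [[810.0, 604.0], [810.0, 576.0], [760.0, 576.0], [761.0, 604.0]]
wh 16 [107.5 110.5] [7. 1.] 90.0 [[795.0, 559.0], [795.0, 555.0], [770.0, 555.0], [771.0, 558.0]]
wh 468 [358.5 133.1] [ 13.2 118.7] 84.2 [[694.0, -103.0], [730.0, -513.0], [684.0, -515.0], [648.0, -107.0]]
wh 23 [ 97. 123.] [2. 8.] 90.0 [[744.0, 607.0], [743.0, 579.0], [736.0, 579.0], [736.0, 607.0]]
wh 20 [ 85. 126.] [2. 8.] 90.0 [[734.0, 649.0], [733.0, 621.0], [726.0, 621.0], [727.0, 649.0]]
wh 16 [107.5 130.5] [7. 1.] 90.0 [[725.0, 558.0], [725.0, 554.0], [700.0, 554.0], [700.0, 557.0]]
wh 1534 [184.7 147.8] [38.6 47.2] 87.3 [[712.0, 373.0], [717.0, 210.0], [583.0, 205.0], [578.0, 366.0]]
wh 78 [294.6 180. ] [11.3 15.5] 29.7 [[518.0, -56.0], [563.0, -83.0], [544.0, -116.0], [498.0, -89.0]]
wh 634 [261.5 191.5] [35. 17.] 90.0 [[554.0, 56.0], [553.0, -2.0], [434.0, -0.0], [434.0, 58.0]]
wh 79 [327. 187.] [16. 10.] 90.0 [[533.0, -179.0], [532.0, -213.0], [478.0, -212.0], [478.0, -178.0]]
wh 85 [361.5 186. ] [16. 11.] 90.0 [[534.0, -295.0], [534.0, -333.0], [479.0, -331.0], [480.0, -294.0]]
wh 47 [116.3 199.3] [26.2  1.4] 45.0 [[505.0, 557.0], [509.0, 554.0], [445.0, 490.0], [441.0, 493.0]]
wh 44 [291.5 212.5] [7. 7.] 90.0 [[433.0, -61.0], [432.0, -85.0], [408.0, -84.0], [409.0, -61.0]]
wh 44 [358.5 218.5] [7. 7.] 90.0 [[408.0, -288.0], [408.0, -312.0], [384.0, -311.0], [385.0, -287.0]]
wh 40 [325.5 219.5] [7. 7.] 90.0 [[407.0, -176.0], [407.0, -200.0], [383.0, -199.0], [383.0, -175.0]]
[[ 662.27011195  -84.3381853   187.        ]
 [ 688.30300059 -459.25863667  187.        ]]
```

View pics/a1.png

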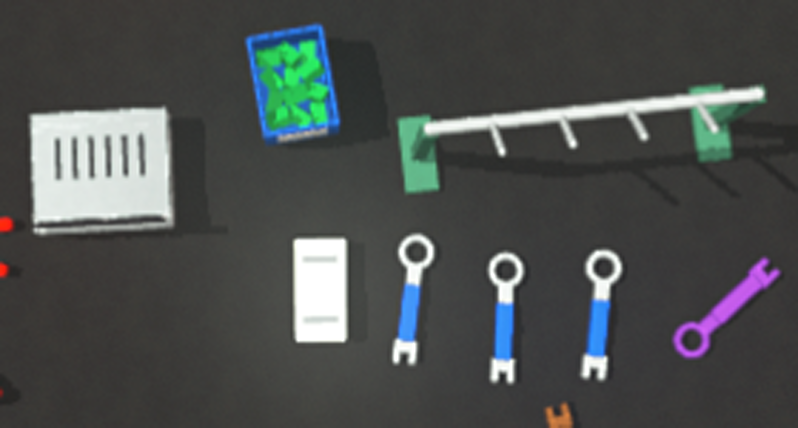

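Request:
move_arm --pt "-1 1 -1 -0.2 0" --pt "-1 1 -1 -0.2 0" --pt "-1 1 -1 -0.2 0" --pt "-1 1 -1 -0.2 0" --pt "-1 1 -1 -0.2 0" --pt "-1 1 -1 -0.2 0"

```text
clock: 0.65
eef_pos: [286.6, -431.3, 241.2]
tcp_rot: [[0.938, 0.346, 0.0], [0.346, -0.938, -0.0], [0.0, 0.0, -1.0]]
wrist_force: [-1.0, -0.1, 0.2]
finger_gap: 85.2
grasp_force: 0.0
```

Request:
move_arm --pt "-1 1 -1 -0.2 0" --pt "-1 1 -1 -0.2 0" --pt "-1 1 -1 -0.2 0" --pt "-1 1 -1 -0.2 0" --pt "-1 1 -1 -0.2 0" --pt "-1 1 -1 -0.2 0"

```text
clock: 1.15
eef_pos: [358.3, -278.9, 265.2]
tcp_rot: [[0.938, 0.346, 0.001], [0.346, -0.938, -0.001], [0.0, 0.001, -1.0]]
wrist_force: [-0.0, -0.1, -0.1]
finger_gap: 85.1
grasp_force: 0.0
```

Request:
move_arm --pt "-1 1 -1 0 0" --pt "-1 1 -1 0 0" --pt "-1 1 -1 0 0" --pt "-1 1 -1 0 0" --pt "-1 1 -1 0 0" --pt "-1 1 -1 0 0"

```text
clock: 1.65
eef_pos: [429.9, -125.5, 264.3]
tcp_rot: [[0.939, 0.345, -0.001], [0.345, -0.939, -0.001], [-0.001, 0.0, -1.0]]
wrist_force: [-0.3, -0.9, 1.0]
finger_gap: 85.3
grasp_force: 0.0
```

Request:
move_arm --pt "-1 0.9 -1 0 0.445" --pt "-1 0.9 -1 0 0.445" --pt "-1 0.9 -1 0 0.445" --pt "-1 0.9 -1 0 0.445" --pt "-1 0.9 -1 0 0.445" --pt "-1 0.9 -1 0 0.445" --pt "-1 0.9 -1 0 0.445" --pt "-1 0.9 -1 0 0.445"

```text
clock: 2.32
eef_pos: [489.4, 21.9, 264.4]
tcp_rot: [[1.0, -0.002, -0.001], [-0.002, -1.0, -0.001], [-0.001, 0.001, -1.0]]
wrist_force: [-0.6, 0.8, 0.4]
finger_gap: 85.6
grasp_force: 0.0
```

```bash
python3 - <<'E'
from h import *
s=sense();print(s['clock'],s['eef_pos'].round(1),s['tcp_rot'].round(3).tolist(),s['finger_gap'])
for n in ("side","top","wrist"):
    im=get_image(n); cv2.imwrite(f"pics/{n}1.png",im[:,:,::-1])
np.savez('w1.npz',**dict(zip('KdoR',cam('wrist'))))
a,b,w=[cv2.imread(f'pics/{n}1.png') for n in('side','top','wrist')]
cv2.imwrite('pics/b1.png',np.vstack([cv2.resize(np.hstack([a,b]),(800,300)),cv2.resize(w,(400,300)).repeat(1,0) if 0 else np.hstack([cv2.resize(w,(400,300)),np.zeros((300,400,3),np.uint8)])]))
E
```

```text
2.3167 [489.4  21.9 264.4] [[1.0, -0.002, -0.001], [-0.002, -1.0, -0.001], [-0.001, 0.001, -1.0]] 85.57689093474394
```

View pics/b1.png

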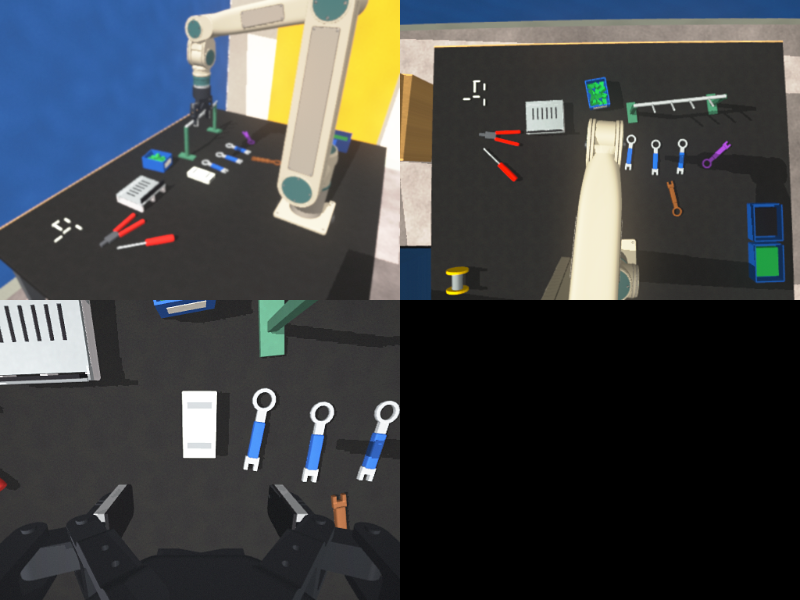

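All three views show one module and three spanners, with nothing more under the arm. In the wrist picture the module is near (255,160) and the dock's front edge is at the upper left.

```bash
python3 - <<'E'
from h import *
z=np.load('w1.npz'); c=tuple(z[k] for k in 'KdoR')
im=cv2.imread('pics/wrist1.png')[:,:,::-1].copy(); g=im.min(2)
row=np.arange(384)[:,None];col=np.arange(512)
for b in blobs((g>150)&(row<240)&(row>5),80):
    ys,xs=np.nonzero(b);r=cv2.minAreaRect(np.c_[xs,ys].astype(np.float32))
    bp=pl(c,cv2.boxPoints(r),24)[:,:2]
    print('wh',len(xs),np.round(r[0],1),np.round(r[1],1),bp.round(1).tolist())
for b in blobs(blue(im)&(row>100),200):
    ys,xs=np.nonzero(b);r=cv2.minAreaRect(np.c_[xs,ys].astype(np.float32))
    p=pl(c,cv2.boxPoints(r),14)[:,:2]; print('blue',len(xs),p.round(1).tolist(),p.mean(0).round(1))
# dock top from 'top'
im=cv2.imread('pics/top1.png')[:,:,::-1].copy(); c=cam('top')
for b in blobs((im.min(2)>150)&(row<180)&(row>100)&(col<230)&(col>150),500):
    ys,xs=np.nonzero(b);r=cv2.minAreaRect(np.c_[xs,ys].astype(np.float32))
    print(len(xs),pl(c,cv2.boxPoints(r),38).round(1).tolist())
cv2.imwrite('pics/c1.png',cv2.resize(im[120:180,150:220,::-1],None,fx=8,fy=8,interpolation=cv2.INTER_CUBIC))
E
```

```text
wh 8352 [57.5 54. ] [ 96. 115.] [[685.0, 337.3], [684.5, 196.1], [572.3, 210.6], [572.6, 363.5]]
wh 314 [237.7   8.9] [ 8.2 48.9] [[680.6, 76.4], [690.2, 17.5], [681.5, 15.7], [671.8, 74.9]]
wh 406 [ 55.5 104. ] [  3.9 111.2] [[569.7, 364.3], [575.1, 215.5], [570.1, 216.0], [564.7, 365.3]]
wh 579 [337.5 134.5] [43. 29.] [[557.9, -65.8], [557.8, -104.6], [500.2, -109.5], [500.3, -69.2]]
wh 3739 [255.  158.5] [44. 85.] [[435.1, 57.3], [554.1, 54.6], [554.0, -4.4], [435.0, -6.5]]
wh 655 [495.5 149.5] [41. 31.] [[536.8, -280.1], [536.8, -322.2], [480.3, -335.2], [480.3, -291.5]]
wh 598 [409.  150.5] [28.2 43.8] [[489.2, -158.8], [542.7, -179.1], [525.9, -215.8], [471.2, -196.6]]
wh 245 [321.6 209.2] [18.8 17.1] [[411.2, -57.0], [437.2, -59.1], [433.4, -86.2], [407.3, -84.6]]
wh 302 [468.7 222.7] [22.  17.3] [[390.6, -274.5], [417.3, -273.8], [411.7, -306.8], [384.7, -308.0]]
wh 263 [396.5 224.4] [19.6 17.2] [[387.0, -169.4], [414.0, -169.4], [410.2, -198.5], [383.1, -199.0]]
blue 694 [[433.6, -63.5], [501.7, -73.7], [497.2, -95.3], [428.7, -86.0]] [465.3 -79.6]
blue 850 [[414.5, -285.2], [483.7, -294.3], [475.0, -321.6], [405.0, -313.7]] [ 444.5 -303.7]
blue 752 [[409.8, -176.4], [478.8, -181.2], [473.9, -205.8], [404.4, -202.0]] [ 441.7 -191.4]
1610 [[711.8, 368.9, 38.0], [713.0, 205.9, 38.0], [581.8, 203.5, 38.0], [580.4, 365.5, 38.0]]
```

View pics/c1.png

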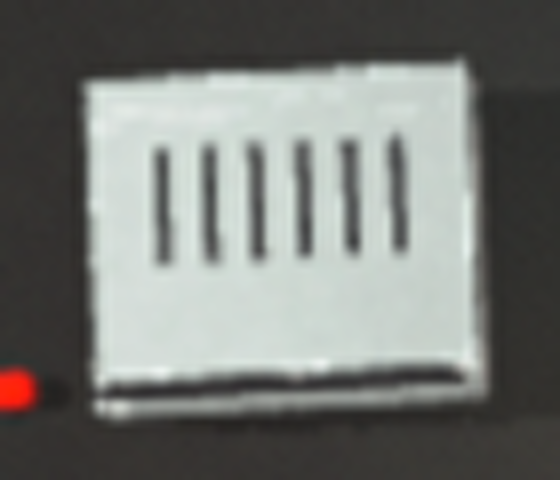

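Request:
move_arm --pt "-1 -0.3 -0.035 0.95 0" --pt "-1 -0.3 -0.035 0.95 0" --pt "-1 -0.3 -0.035 0.95 0" --pt "-1 -0.3 -0.035 0.95 0" --pt "-1 -0.3 -0.035 0.95 0"

```text
clock: 2.88
eef_pos: [450.2, 27.9, 149.0]
tcp_rot: [[1.0, -0.001, -0.006], [-0.001, -1.0, 0.0], [-0.006, -0.0, -1.0]]
wrist_force: [1.2, -1.1, 1.5]
finger_gap: 85.3
grasp_force: 0.0
```

Request:
move_arm --pt "-1 0 0 0.5 0" --pt "-1 0 0 0.8 0" --pt "-1 0 0 0.9 0" --pt "-1 0 0 1 0" --pt "-1 0 0 1 0" --pt "-1 0 0 1 0"

```text
clock: 3.38
eef_pos: [457.7, 27.7, 33.4]
tcp_rot: [[1.0, -0.0, 0.005], [-0.0, -1.0, -0.0], [0.005, 0.0, -1.0]]
wrist_force: [0.2, 1.0, 0.0]
finger_gap: 85.7
grasp_force: 0.0
```

```bash
python3 - <<'E'
from h import *
s=sense();print(s['clock'],s['eef_pos'].round(1))
im=get_image('wrist'); cv2.imwrite('pics/d1.png',im[:,:,::-1])
E
```

```text
3.3833 [457.7  27.7  33.4]
```

View pics/d1.png

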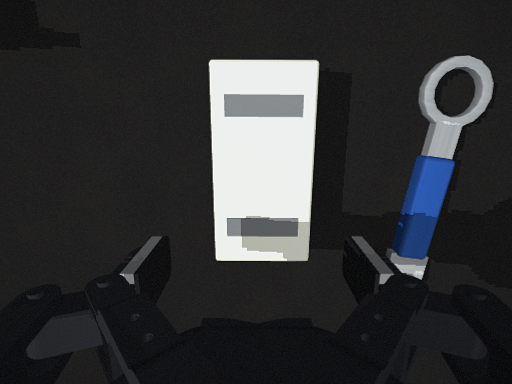

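The module is between the open fingers, its rear edge at row 262, and the pads at rows 237–290. I need to check how far the pads overlap it.

```bash
python3 - <<'E'
from h import *
c=cam('wrist')
print(pl(c,[[216,261],[309,261],[209,62],[318,62]],24).round(1))
s=sense();print(s['eef_pos'].round(1))
for z in(20,33,45): print(z,proj(c,[[458-11,28-42,z],[458+11,28-42,z],[458-11,28+42,z],[458+11,28+42,z]]).round(0).tolist())
E
```

```text
[[433.6  54.6  24. ]
 [433.7  -5.5  24. ]
 [552.4  54.2  24. ]
 [552.5  -4.7  24. ]]
[458.   27.7  33.8]
20 [[322.0, 239.0], [324.0, 207.0], [192.0, 239.0], [190.0, 207.0]]
33 [[327.0, 248.0], [329.0, 214.0], [188.0, 248.0], [185.0, 214.0]]
45 [[332.0, 258.0], [334.0, 221.0], [183.0, 257.0], [180.0, 221.0]]
```

Request:
move_arm --pt "-1 -0.04 0.02 0.03 0" --pt "-1 -0.04 0.02 0.05 0" --pt "0.3 -0.04 0.02 0.05 0" --pt "1 -0.04 0.02 0.05 0" --pt "1 -0.04 0.02 0.05 0" --pt "1 -0.04 0.02 0.05 0" --pt "1 -0.04 0.02 0.05 0" --pt "1 -0.04 0.02 0.05 0" --pt "1 -0.04 0.02 0.05 0"

```text
clock: 4.18
eef_pos: [448.5, 26.0, 24.8]
tcp_rot: [[1.0, 0.0, -0.0], [0.0, -1.0, -0.0], [-0.0, 0.0, -1.0]]
wrist_force: [0.2, -0.5, -0.3]
finger_gap: 0.6
grasp_force: 0.0
```

```bash
python3 - <<'E'
from h import *
s=sense();print(s['clock'],s['eef_pos'].round(1),s['grasp_force'],s['finger_gap'])
im=get_image('wrist'); cv2.imwrite('pics/e1.png',im[:,:,::-1])
E
```

```text
4.1833 [448.5  26.   24.8] 0.0 0.5509117291786707
```

View pics/e1.png

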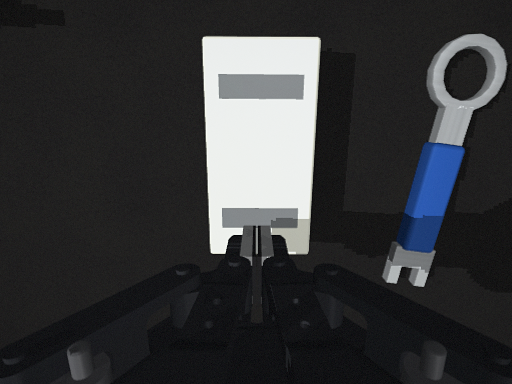

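The fingers closed on nothing: the gap is 0.6, and their tips at (257,226) are drawn over the module, so they look higher than the stated tip extent. I'll check from the side camera.

```bash
python3 - <<'E'
from h import *
im=get_image('side'); c=cam('side'); s=sense(); p=s['eef_pos']
print(proj(c,[p,p-[0,0,25],p+[0,0,50]]).round(1), proj(c,[[434,55,24],[434,55,0],[553,55,24]]).round(1))
x,y=proj(c,[p])[0].astype(int)
cr=im[y-60:y+40,x-60:x+60,::-1]; cv2.imwrite('pics/f1.png',cv2.resize(cr,None,fx=6,fy=6,interpolation=cv2.INTER_CUBIC)); print(x-60,y-60)
E
```

```text
[[266.5 224.8]
 [266.4 230.3]
 [266.6 213.5]] [[265.9 230.1]
 [265.8 235.5]
 [238.7 220.4]]
206 164
```

View pics/f1.png

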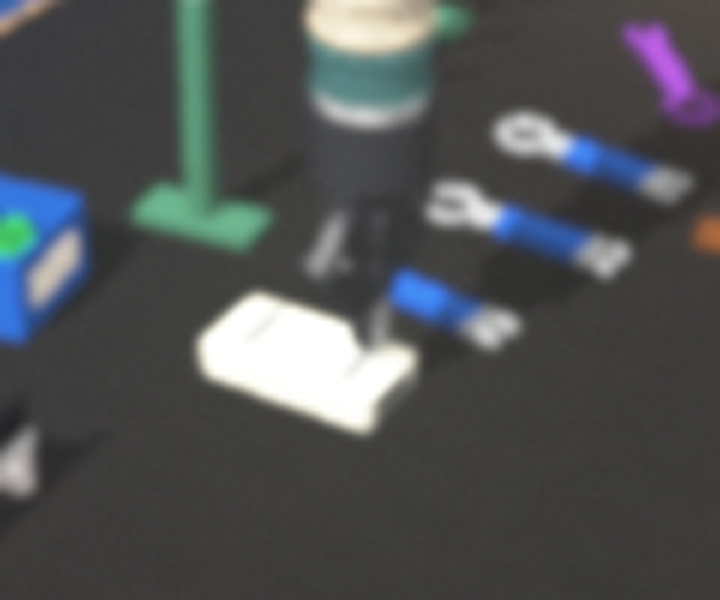

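```bash
python3 - <<'E'
from h import *
cs,cw=cam('side'),cam('wrist')
print(camera_params('wrist')['xyz'],sense()['eef_pos'])
for wp in ([257,226],[257,237]):
  for sp in ([267.3,222.3],[267.8,223]):
    r=ray(cs,[sp])[0];q=ray(cw,[wp])[0]
    A=np.c_[r,-q];t=np.linalg.lstsq(A,cw[2]-cs[2],rcond=None)[0]
    a,b=cs[2]+t[0]*r,cw[2]+t[1]*q;print(wp,a.round(1),b.round(1))
E
```

```text
[515.52927631  26.66468867 182.94186791] [448.56402528  25.98311435  24.80204737]
[257, 226] [448.2  20.7  33.1] [454.5  26.4  30.6]
[257, 226] [446.3  20.2  30.3] [453.3  26.4  27.5]
[257, 237] [446.5  23.7  35.5] [449.4  26.4  34.2]
[257, 237] [444.6  23.2  32.7] [448.   26.4  31.2]
```

Request:
move_arm --pt "1 -0.2 0 -0.05 0" --pt "1 -0.4 0 -0.05 0" --pt "1 -0.4 0 -0.05 0" --pt "1 -0.4 0 0 0" --pt "1 -0.4 0 0.02 0" --pt "1 -0.4 0 0.03 0" --pt "1 -0.4 0 0.03 0" --pt "1 -0.4 0 0.03 0"

```text
clock: 4.95
eef_pos: [401.3, 25.9, 21.1]
tcp_rot: [[1.0, 0.0, 0.0], [0.0, -1.0, -0.0], [0.0, 0.0, -1.0]]
wrist_force: [0.6, 0.0, 1.2]
finger_gap: 0.1
grasp_force: 0.0
```

Request:
move_arm --pt "1 0 0 0.03 0" --pt "1 0 0 0.05 0" --pt "1 0 0 0.05 0" --pt "1 0 0 0.05 0"

```text
clock: 5.28
eef_pos: [400.3, 26.0, 14.9]
tcp_rot: [[1.0, 0.0, -0.001], [0.0, -1.0, 0.0], [-0.001, -0.0, -1.0]]
wrist_force: [-0.0, 0.6, 1.3]
finger_gap: -0.0
grasp_force: 0.0
```

```bash
python3 - <<'E'
from h import *
s=sense();print(s['eef_pos'].round(1),s['wrist_force'].round(1))
im=get_image('side');c=cam('side');x,y=proj(c,[s['eef_pos']])[0].astype(int)
a=cv2.resize(im[y-30:y+20,x-30:x+30,::-1],None,fx=6,fy=6,interpolation=cv2.INTER_CUBIC); print(x-30,y-30)
w=get_image('wrist')[...,::-1]
cv2.imwrite('pics/g1.png',np.hstack([a,cv2.resize(w,(400,300))]))
E
```

```text
[400.3  26.   14.9] [-0.   0.6  1.3]
247 201
```

View pics/g1.png

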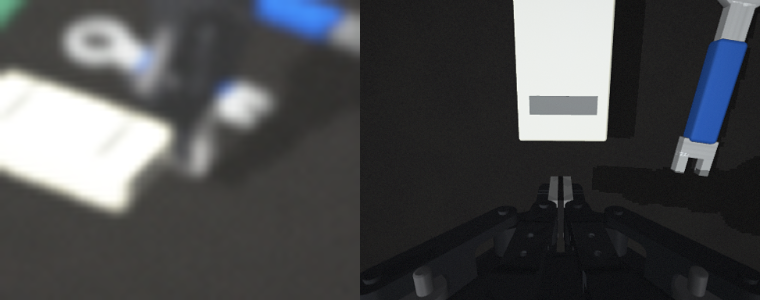

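Request:
move_arm --pt "1 0 0 0.03 0" --pt "1 0 0 0.06 0" --pt "1 0 0 0.06 0" --pt "1 0 0 0.06 0"

```text
clock: 5.72
eef_pos: [400.1, 26.0, 7.7]
tcp_rot: [[1.0, 0.0, -0.001], [0.0, -1.0, 0.0], [-0.001, -0.0, -1.0]]
wrist_force: [0.3, -0.4, 0.1]
finger_gap: -0.1
grasp_force: 0.0
```

Request:
move_arm --pt "1 0 0 0.01 0" --pt "1 0 0 0.025 0" --pt "1 0 0 0.025 0" --pt "1 0 0 0.025 0"

```text
clock: 6.05
eef_pos: [400.4, 25.9, 4.9]
tcp_rot: [[1.0, 0.0, -0.0], [0.0, -1.0, 0.0], [-0.0, -0.0, -1.0]]
wrist_force: [-0.2, 0.2, 0.7]
finger_gap: -0.2
grasp_force: 0.0
```

Request:
move_arm --pt "1 0 0 0.01 0" --pt "1 0 0 0.025 0" --pt "1 0 0 0.025 0" --pt "1 0 0 0.025 0"

```text
clock: 6.38
eef_pos: [400.4, 25.9, 1.9]
tcp_rot: [[1.0, 0.0, -0.0], [0.0, -1.0, 0.0], [-0.0, -0.0, -1.0]]
wrist_force: [-0.3, 0.2, 0.3]
finger_gap: 0.2
grasp_force: 0.0
```

Request:
move_arm --pt "-1 0 0 0 0" --pt "-1 0 0 0 0" --pt "-1 0 0 0 0" --pt "-1 0 0 0 0" --pt "-1 0 0 0 0" --pt "-1 0 0 0 0" --pt "-1 0 0 0 0" --pt "-1 0.2 0 0 0" --pt "-1 0.4 0 0.02 0" --pt "-1 0.42 0 0.04 0" --pt "-1 0.42 0 0.06 0" --pt "-1 0.42 0 0.06 0"

```text
clock: 7.38
eef_pos: [449.7, 26.1, -5.9]
tcp_rot: [[1.0, 0.0, -0.003], [0.0, -1.0, 0.0], [-0.003, -0.0, -1.0]]
wrist_force: [-0.0, -0.0, -0.3]
finger_gap: 85.2
grasp_force: 0.0
```

Request:
move_arm --pt "1 0 0 0 0" --pt "1 0 0 0 0" --pt "1 0 0 0 0" --pt "1 0 0 0 0" --pt "1 0 0 0 0" --pt "1 0 0 0 0" --pt "1 0 0 0 0" --pt "1 0 0 0 0"

```text
clock: 8.05
eef_pos: [449.9, 25.8, -4.9]
tcp_rot: [[1.0, 0.0, -0.001], [0.0, -1.0, -0.0], [-0.001, 0.0, -1.0]]
wrist_force: [-2.9, -1.2, 6.0]
finger_gap: 58.0
grasp_force: 64.8
```

Request:
move_arm --pt "1 0 0 -0.1 0" --pt "1 0 0 -0.3 0" --pt "1 -0.1 -0.2 -0.5 0" --pt "1 -0.25 -0.5 -0.5 0" --pt "1 -0.25 -0.75 -0.5 0" --pt "1 -0.25 -0.95 -0.5 0" --pt "1 -0.25 -0.95 -0.5 0" --pt "1 -0.25 -0.95 -0.5 0"

```text
clock: 8.72
eef_pos: [423.1, 94.8, 54.3]
tcp_rot: [[0.999, 0.05, -0.003], [0.05, -0.998, 0.031], [-0.001, -0.031, -1.0]]
wrist_force: [-0.0, -0.5, -3.1]
finger_gap: 58.3
grasp_force: 65.2
```

Request:
move_arm --pt "1 0 -0.3 0 0" --pt "1 0 -0.6 0 0" --pt "1 0 -0.9 0 0" --pt "1 0 -0.9 0 0" --pt "1 0 -0.9 0 0" --pt "1 0 -0.9 0 0"

```text
clock: 9.22
eef_pos: [425.2, 126.8, 58.2]
tcp_rot: [[0.995, 0.1, -0.008], [0.101, -0.993, 0.063], [-0.002, -0.063, -0.998]]
wrist_force: [-0.4, 0.1, -2.8]
finger_gap: 58.4
grasp_force: 65.2
```

```bash
python3 - <<'E'
from h import *
s=sense();print(s['clock'],s['eef_pos'].round(1),s['grasp_force'],s['finger_gap'])
im=get_image('wrist'); cv2.imwrite('pics/i1.png',im[:,:,::-1])
np.savez('w2.npz',**dict(zip('KdoR',cam('wrist'))))
E
```

```text
9.2167 [425.2 126.8  58.2] 65.23907661437988 58.41724433635004
```

View pics/i1.png

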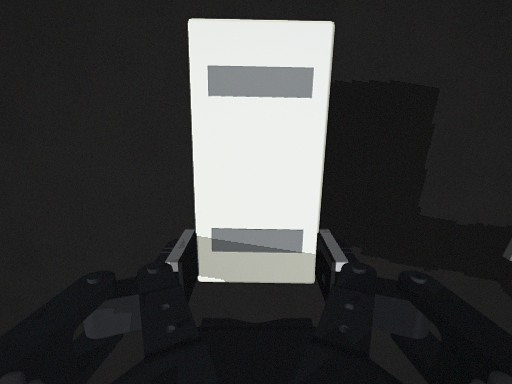

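The module is firmly held between the pads. The arm stopped short at y=127 and tilted, so I'll check the joints.

```bash
python3 - <<'E'
from h import *
s=sense();print(s['q'].round(2),s['joint_velocities'].round(2),s['tau'].round(1))
E
```

```text
[  5.71   5.87 -34.97  49.27   3.63 179.94] [-0.18 -0.31 -0.14  0.05 -0.06  0.03] [  0.  -30.5  24.8  -0.1   0.2  -0. ]
```

Request:
move_arm --pt "1 0 0 0 0" --pt "1 0 0 0 0" --pt "1 0 0 0 0"

```text
clock: 9.52
eef_pos: [424.9, 126.9, 58.2]
tcp_rot: [[0.995, 0.1, -0.008], [0.101, -0.993, 0.063], [-0.002, -0.063, -0.998]]
wrist_force: [0.3, -0.5, -2.8]
finger_gap: 58.4
grasp_force: 65.2
```

```bash
python3 - <<'E'
from h import *
s=sense();print(s['q'].round(2),s['joint_velocities'].round(2),s['eef_pos'])
E
```

```text
[  5.72   5.84 -34.99  49.27   3.64 179.94] [ 0.04 -0.05  0.03  0.11  0.06  0.07] [424.85825598 126.86658127  58.21805191]
```

Joint 6 is at its 180° limit, so I can't go left at yaw 0. I'll set the module down, turn the tool half round and grip it again.

Request:
move_arm --pt "1 0 0 0 -0.2" --pt "1 0 0 0 -0.2" --pt "1 0 0 0 -0.2" --pt "1 0 0 0 -0.2" --pt "1 0 0 0 -0.2"

```text
clock: 9.93
eef_pos: [424.9, 127.0, 58.3]
tcp_rot: [[0.967, 0.254, -0.008], [0.254, -0.965, 0.063], [0.008, -0.063, -0.998]]
wrist_force: [0.2, 0.5, -2.8]
finger_gap: 58.4
grasp_force: 65.3
```

Request:
move_arm --pt "1 0 0 0 0.4" --pt "1 0 0 0 0.4" --pt "1 0 0 0 0.4" --pt "1 0 0 0 0.4" --pt "1 0 0 0 0.4" --pt "1 0 0 0 0.4"

```text
clock: 10.43
eef_pos: [424.5, 88.8, 58.4]
tcp_rot: [[1.0, -0.01, -0.011], [-0.009, -0.996, 0.093], [-0.012, -0.093, -0.996]]
wrist_force: [-0.0, -0.2, -2.9]
finger_gap: 58.3
grasp_force: 65.6
```

```bash
python3 - <<'E'
from h import *
s=sense();print(s['q'].round(2),s['eef_pos'])
E
```

```text
[ -0.56   5.16 -35.86  49.68   5.34 179.96] [424.48147869  88.81170968  58.36662429]
```

Request:
move_arm --pt "1 0 0 0.2 0" --pt "1 0 0 0.35 0" --pt "1 0 0 0.43 0" --pt "1 0 0 0.48 0" --pt "1 0 0 0.48 0" --pt "-1 0 0 0.48 0" --pt "-1 0 0 0.48 0" --pt "-1 0 0 0.48 0" --pt "-1 0 0 0.48 0" --pt "-1 0 0 0.48 0" --pt "-1 0 0 0.48 0" --pt "-1 0 0 0 0" --pt "-1 0 0 -0.3 0" --pt "-1 0 0 -0.5 0" --pt "-1 0 0 -0.5 0" --pt "-1 0 0 -0.5 0"

```text
clock: 11.77
eef_pos: [427.8, 82.9, 120.7]
tcp_rot: [[1.0, -0.01, -0.005], [-0.009, -0.996, 0.093], [-0.006, -0.093, -0.996]]
wrist_force: [-0.4, -0.3, -0.3]
finger_gap: 85.4
grasp_force: 0.0
```

Request:
move_arm --pt "-1 0 0 -0.2 -1" --pt "-1 0 0 -0.2 -1" --pt "-1 0 0 -0.2 -1" --pt "-1 0 0 -0.2 -1" --pt "-1 0 0 -0.2 -1" --pt "-1 0 0 -0.2 -1" --pt "-1 0 0 -0.2 -1" --pt "-1 0 0 -0.2 -1"

```text
clock: 12.43
eef_pos: [423.7, 80.9, 140.1]
tcp_rot: [[0.714, 0.7, -0.015], [0.698, -0.71, 0.093], [0.054, -0.077, -0.996]]
wrist_force: [-0.9, -0.4, -0.2]
finger_gap: 85.5
grasp_force: 0.0
```

Request:
move_arm --pt "-1 0 0 0 -1" --pt "-1 0 0 0 -1" --pt "-1 0 0 0 -1" --pt "-1 0 0 0 -1" --pt "-1 0 0 0 -1" --pt "-1 0 0 0 -1" --pt "-1 0 0 0 -1" --pt "-1 0 0 0 -1"

```text
clock: 13.1
eef_pos: [424.2, 80.9, 140.7]
tcp_rot: [[0.011, 1.0, -0.014], [0.996, -0.01, 0.093], [0.093, -0.015, -0.996]]
wrist_force: [0.1, -0.7, 0.0]
finger_gap: 85.5
grasp_force: 0.0
```

Request:
move_arm --pt "-1 0 0 0 -1" --pt "-1 0 0 0 -1" --pt "-1 0 0 0 -1" --pt "-1 0 0 0 -1" --pt "-1 0 0 0 -1" --pt "-1 0 0 0 -1" --pt "-1 0 0 0 -1" --pt "-1 0 0 0 -1"

```text
clock: 13.77
eef_pos: [424.6, 80.9, 141.1]
tcp_rot: [[-0.699, 0.715, -0.013], [0.711, 0.697, 0.093], [0.075, 0.056, -0.996]]
wrist_force: [0.2, -0.9, 0.5]
finger_gap: 85.6
grasp_force: 0.0
```

Request:
move_arm --pt "-1 0 0 0 -1" --pt "-1 0 0 0 -1" --pt "-1 0 0 0 -1" --pt "-1 0 0 0 -1" --pt "-1 0 0 0 -1" --pt "-1 0 0 0 -1" --pt "-1 0 0 0 -1" --pt "-1 0 0 0 -1"

```text
clock: 14.43
eef_pos: [424.9, 80.9, 141.4]
tcp_rot: [[-1.0, 0.012, -0.012], [0.011, 0.996, 0.093], [0.014, 0.093, -0.996]]
wrist_force: [0.6, -0.3, 0.3]
finger_gap: 85.0
grasp_force: 0.0
```

```bash
python3 - <<'E'
from h import *
s=sense();print(s['q'].round(2),s['eef_pos'].round(1),s['tcp_rot'].round(3).tolist())
im=get_image('wrist'); cv2.imwrite('pics/j1.png',im[:,:,::-1])
np.savez('w3.npz',**dict(zip('KdoR',cam('wrist'))))
E
```

```text
[ -1.61  -0.47 -30.12  61.21   5.31  -0.99] [424.9  80.9 141.4] [[-1.0, 0.012, -0.012], [0.011, 0.996, 0.093], [0.014, 0.093, -0.996]]
```

View pics/j1.png

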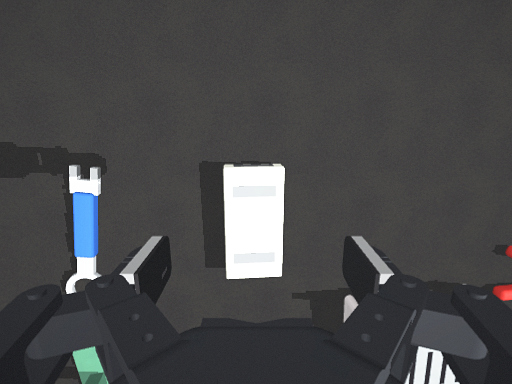

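Request:
move_arm --pt "-1 0 0 0 -1" --pt "-1 0 0 0 -1" --pt "-1 0 0 0 -1" --pt "-1 0 0 0 -1" --pt "-1 0 0 0 -1" --pt "-1 0 0 0 -1" --pt "-1 0 0 0 -1"

```text
clock: 15.07
eef_pos: [425.1, 80.9, 141.7]
tcp_rot: [[-0.713, -0.701, -0.012], [-0.699, 0.709, 0.093], [-0.057, 0.074, -0.996]]
wrist_force: [-0.0, -0.1, 0.5]
finger_gap: 85.1
grasp_force: 0.0
```

Request:
move_arm --pt "-1 0 0 0 -1" --pt "-1 0 0 0 -1" --pt "-1 0 0 0 -1" --pt "-1 0 0 0 -1" --pt "-1 0 0 0 -1" --pt "-1 0 0 0 -1" --pt "-1 0 0 0 -1"

```text
clock: 15.65
eef_pos: [425.1, 80.9, 141.7]
tcp_rot: [[-0.008, -1.0, -0.012], [-0.996, 0.007, 0.093], [-0.093, 0.013, -0.996]]
wrist_force: [-0.7, -0.1, -0.0]
finger_gap: 85.5
grasp_force: 0.0
```

Request:
move_arm --pt "-1 0 0 0 -1" --pt "-1 0 0 0 -1" --pt "-1 0 0 0 -1" --pt "-1 0 0 0 -1" --pt "-1 0 0 0 -1" --pt "-1 0 0 0 -1" --pt "-1 0 0 0 -1"

```text
clock: 16.23
eef_pos: [425.1, 80.9, 141.7]
tcp_rot: [[0.701, -0.713, -0.012], [-0.709, -0.699, 0.093], [-0.075, -0.057, -0.996]]
wrist_force: [-0.0, -0.1, -0.2]
finger_gap: 85.6
grasp_force: 0.0
```

Request:
move_arm --pt "-1 0 0 0 -1" --pt "-1 0 0 0 -1" --pt "-1 0 0 0 -1" --pt "-1 0 0 0 -1" --pt "-1 0 0 0 -1" --pt "-1 0 0 0 -1" --pt "-1 0 0 0 -1"

```text
clock: 16.82
eef_pos: [425.4, 85.4, 141.7]
tcp_rot: [[1.0, -0.017, -0.011], [-0.016, -0.996, 0.089], [-0.013, -0.088, -0.996]]
wrist_force: [-0.5, -0.8, -1.2]
finger_gap: 85.2
grasp_force: 0.0
```

Request:
move_arm --pt "-1 0 0 0 -0.4" --pt "-1 0 0 0 -0.4" --pt "-1 0 0 0 -0.4" --pt "-1 0 0 0 -0.4" --pt "-1 0 0 0 -0.4" --pt "-1 0 0 0 -0.4"

```text
clock: 17.32
eef_pos: [402.1, 184.2, 141.6]
tcp_rot: [[0.971, 0.24, 0.001], [0.239, -0.969, 0.056], [0.014, -0.054, -0.998]]
wrist_force: [0.1, 0.9, 0.9]
finger_gap: 85.2
grasp_force: 0.0
```

```bash
python3 - <<'E'
from h import *
s=sense();print(s['q'].round(2),s['eef_pos'].round(1),s['tcp_rot'].round(3).tolist())
E
```

```text
[  14.05   -0.5   -30.01   59.65    3.1  -179.79] [402.1 184.2 141.6] [[0.971, 0.24, 0.001], [0.239, -0.969, 0.056], [0.014, -0.054, -0.998]]
```

Request:
move_arm --pt "-1 0 0.9 0 0" --pt "-1 0 0.9 0 0" --pt "-1 0 0.9 0 0" --pt "-1 0 0.9 0 0" --pt "-1 0 0.9 0 0" --pt "-1 0 0.9 0 0"

```text
clock: 17.82
eef_pos: [414.3, 152.9, 136.0]
tcp_rot: [[0.982, 0.189, 0.01], [0.189, -0.982, 0.025], [0.014, -0.023, -1.0]]
wrist_force: [0.2, -1.1, 0.8]
finger_gap: 85.6
grasp_force: 0.0
```

```bash
python3 - <<'E'
from h import *
s=sense();print(s['q'].round(2),s['eef_pos'].round(1),s['tcp_rot'].round(3).tolist())
E
```

```text
[ 1.0950e+01 -8.0000e-02 -3.0290e+01  5.8980e+01  1.2900e+00 -1.7992e+02] [414.3 152.9 136. ] [[0.982, 0.189, 0.01], [0.189, -0.982, 0.025], [0.014, -0.023, -1.0]]
```

Request:
move_arm --pt "-1 0 0.65 0 0" --pt "-1 0 0.65 0 0" --pt "-1 0 0.65 0 0" --pt "-1 0 0.65 0 0" --pt "-1 0 0.65 0 0" --pt "-1 0 0.65 0 0"

```text
clock: 18.32
eef_pos: [422.5, 122.5, 134.3]
tcp_rot: [[0.99, 0.14, 0.015], [0.14, -0.99, -0.007], [0.013, 0.009, -1.0]]
wrist_force: [0.3, -0.2, 0.1]
finger_gap: 84.9
grasp_force: 0.0
```

Request:
move_arm --pt "-1 0 0 0 1" --pt "-1 0 0 0 1" --pt "-1 0 0 0 1" --pt "-1 0 0 0 1" --pt "-1 0 0 0 1" --pt "-1 0 0 0 1" --pt "-1 0 0 0 1"

```text
clock: 18.9
eef_pos: [422.4, 122.7, 134.3]
tcp_rot: [[0.796, -0.605, 0.014], [-0.605, -0.796, -0.007], [0.016, -0.003, -1.0]]
wrist_force: [0.3, -0.6, -0.7]
finger_gap: 85.5
grasp_force: 0.0
```

Request:
move_arm --pt "-1 0 0 0 1" --pt "-1 0 0 0 1" --pt "-1 0 0 0 1" --pt "-1 0 0 0 1" --pt "-1 0 0 0 1" --pt "-1 0 0 0 1" --pt "-1 0 0 0 1"

```text
clock: 19.48
eef_pos: [422.4, 122.7, 134.3]
tcp_rot: [[0.135, -0.991, 0.015], [-0.991, -0.135, -0.007], [0.009, -0.013, -1.0]]
wrist_force: [-0.2, 0.3, -0.7]
finger_gap: 85.4
grasp_force: 0.0
```

Request:
move_arm --pt "-1 0 0 0 1" --pt "-1 0 0 0 1" --pt "-1 0 0 0 1" --pt "-1 0 0 0 1" --pt "-1 0 0 0 1" --pt "-1 0 0 0 1" --pt "-1 0 0 0 1"

```text
clock: 20.07
eef_pos: [422.4, 122.7, 134.3]
tcp_rot: [[-0.605, -0.796, 0.015], [-0.796, 0.605, -0.007], [-0.003, -0.016, -1.0]]
wrist_force: [-0.4, 0.5, 0.1]
finger_gap: 85.2
grasp_force: 0.0
```

Request:
move_arm --pt "-1 0 0 0 1" --pt "-1 0 0 0 1" --pt "-1 0 0 0 1" --pt "-1 0 0 0 1" --pt "-1 0 0 0 1" --pt "-1 0 0 0 1" --pt "-1 0 0 0 1"

```text
clock: 20.65
eef_pos: [422.3, 122.7, 134.3]
tcp_rot: [[-0.991, -0.135, 0.014], [-0.135, 0.991, -0.007], [-0.013, -0.009, -1.0]]
wrist_force: [0.1, -0.6, 0.3]
finger_gap: 85.4
grasp_force: 0.0
```

```bash
python3 - <<'E'
from h import *
s=sense();print(s['q'].round(2),s['eef_pos'].round(1),s['tcp_rot'].round(3).tolist())
im=get_image('wrist'); cv2.imwrite('pics/k1.png',im[:,:,::-1]); c=cam('wrist')
for b in blobs(im.min(2)>130,500):
    ys,xs=np.nonzero(b);r=cv2.minAreaRect(np.c_[xs,ys].astype(np.float32))
    bp=pl(c,cv2.boxPoints(r),24)[:,:2]
    print('wh',len(xs),np.round(r[0],1),np.round(r[1],1),r[2],bp.round(1).tolist(),bp.mean(0))
E
```

```text
[ 8.120e+00  1.000e-02 -3.042e+01  5.881e+01 -5.000e-01  3.300e-01] [422.3 122.7 134.3] [[-0.991, -0.135, 0.014], [-0.135, 0.991, -0.007], [-0.013, -0.009, -1.0]]
wh 725 [ 58.6 148.6] [35.9 27.7] 15.255120277404785 [[426.5, -84.7], [400.4, -76.3], [404.7, -44.9], [431.1, -52.6]] [415.6530104  -64.62633659]
wh 6951 [217.7 216.7] [ 63.9 116.2] 7.765166282653809 [[527.1, 54.2], [403.6, 61.0], [403.5, 120.7], [527.9, 121.4]] [465.53076246  89.33210168]
wh 1074 [ 49. 247.] [50. 40.] 90.0 [[494.3, -98.0], [488.6, -57.9], [546.2, -60.2], [552.3, -102.5]] [520.37394567 -79.66086891]
wh 533 [143.1 258.3] [17.2 56. ] 39.289405822753906 [[541.7, -7.9], [486.5, 27.4], [496.7, 41.3], [553.0, 6.3]] [519.47994825  16.79131319]
wh 531 [369.2 258.4] [56.5 17.1] 49.398704528808594 [[471.6, 219.7], [457.8, 229.9], [500.0, 279.4], [515.0, 269.4]] [486.10275309 249.58619469]
wh 569 [427.5 376. ] [45. 14.] -0.0 [[640.5, 331.5], [620.1, 325.7], [612.5, 377.5], [632.8, 384.3]] [626.4590112  354.74711714]
```

Request:
move_arm --pt "-1 0.066 -0.243 0 0.173" --pt "-1 0.066 -0.243 0.3 0.173" --pt "-1 0.066 -0.243 0.6 0.173" --pt "-1 0.066 -0.243 0.6 0.173" --pt "-1 0.066 -0.243 0.6 0.173"

```text
clock: 21.12
eef_pos: [417.1, 91.8, 61.1]
tcp_rot: [[-1.0, -0.005, 0.009], [-0.005, 1.0, -0.007], [-0.009, -0.007, -1.0]]
wrist_force: [0.0, -0.4, 0.1]
finger_gap: 85.3
grasp_force: 0.0
```

Request:
move_arm --pt "-1 0 0 0.25 0" --pt "-1 0 0 0.45 0" --pt "-1 0 0 0.54 0" --pt "-1 0 0 0.54 0" --pt "-1 0 0 0.54 0"

```text
clock: 21.53
eef_pos: [422.0, 91.7, -1.0]
tcp_rot: [[-1.0, -0.005, 0.016], [-0.005, 1.0, -0.007], [-0.016, -0.007, -1.0]]
wrist_force: [-0.8, 0.3, -0.1]
finger_gap: 85.2
grasp_force: 0.0
```

Request:
move_arm --pt "1 0 0 0 0" --pt "1 0 0 0 0" --pt "1 0 0 0 0" --pt "1 0 0 0 0" --pt "1 0 0 0 0" --pt "1 0 0 0 0" --pt "1 0 0 0 0" --pt "1 0 0 0 0"

```text
clock: 22.2
eef_pos: [422.8, 91.3, 0.1]
tcp_rot: [[-1.0, -0.003, 0.018], [-0.004, 1.0, -0.008], [-0.018, -0.008, -1.0]]
wrist_force: [-2.4, -0.3, 11.3]
finger_gap: 57.4
grasp_force: 61.7
```

```bash
python3 - <<'E'
from h import *
s=sense();print(s['q'].round(2),s['eef_pos'].round(1),s['tcp_rot'].round(3).tolist())
im=get_image('top'); cv2.imwrite('pics/top2.png',im[:,:,::-1]); c=cam('top')
row=np.arange(384)[:,None];col=np.arange(512)
g=im.min(2)
# dock: subpixel edges of the roof: fit lines. left/right edges & slots
m=(g>150)&(row<176)&(row>120)&(col<225)&(col>150)
L=[];R=[]
for y in range(133,160):
    xs=np.nonzero(m[y])[0]; L.append((xs[0]-.5,y));R.append((xs[-1]+.5,y))
for E in(L,R):
    P=pl(c,E,38)[:,:2]; f=np.polyfit(P[:,0],P[:,1],1); print('edge y at x=640',np.polyval(f,640).round(1),'slope deg',np.degrees(np.arctan(f[0])).round(2))
for x in range(165,210,8): print(x,[(int(v)) for v in g[158:176,x]])
E
```

```text
[  3.97   9.51 -39.84  39.63  -0.5    3.76] [4.228e+02 9.130e+01 1.000e-01] [[-1.0, -0.003, 0.018], [-0.004, 1.0, -0.008], [-0.018, -0.008, -1.0]]
edge y at x=640 367.3 slope deg 2.24
edge y at x=640 202.3 slope deg 1.81
165 [240, 240, 240, 240, 240, 239, 239, 241, 246, 205, 102, 85, 219, 203, 114, 63, 60, 61]
173 [239, 239, 239, 239, 239, 239, 238, 239, 233, 155, 70, 94, 177, 137, 60, 52, 60, 61]
181 [237, 237, 238, 238, 238, 239, 240, 241, 176, 82, 70, 155, 160, 101, 52, 55, 61, 63]
189 [235, 236, 236, 235, 234, 235, 239, 251, 197, 88, 81, 177, 146, 72, 51, 51, 61, 64]
197 [232, 232, 232, 231, 231, 232, 233, 187, 107, 70, 119, 178, 130, 60, 52, 62, 67, 66]
205 [231, 231, 231, 230, 230, 232, 239, 168, 76, 77, 172, 151, 85, 54, 54, 64, 67, 68]
```

Request:
move_arm --pt "1 0 0 -0.1 0" --pt "1 0 0.2 -0.12 -0.04" --pt "1 -0.1 0.4 -0.12 -0.04" --pt "1 -0.2 0.6 -0.12 -0.04" --pt "1 -0.3 0.8 -0.12 -0.04" --pt "1 -0.3 0.95 -0.12 -0.04" --pt "1 -0.3 0.95 -0.12 -0.04" --pt "1 -0.3 0.95 -0.12 -0.04"

```text
clock: 22.92
eef_pos: [456.1, 206.4, 12.2]
tcp_rot: [[-0.999, -0.037, 0.015], [-0.037, 0.999, -0.007], [-0.015, -0.008, -1.0]]
wrist_force: [-0.0, -0.2, -2.9]
finger_gap: 57.1
grasp_force: 65.1
```

```bash
python3 - <<'E'
from h import *
s=sense();print(s['q'].round(2),s['eef_pos'].round(1),s['tcp_rot'].round(3).tolist(),s['finger_gap'])
im=get_image('wrist'); cv2.imwrite('pics/l1.png',im[:,:,::-1]); c=cam('wrist')
im=get_image('side'); cv2.imwrite('pics/side2.png',im[:,:,::-1]); 
# predicted dock corners check in side view
cs=cam('side'); th=np.radians(2.0); ex=np.array([np.cos(th),np.sin(th),0]); ey=np.array([-np.sin(th),np.cos(th),0]); o=np.array([581,282.7,0])
P=lambda x,y,z:o+x*ex+y*ey+[0,0,z]
q=proj(cs,[P(12,81,38),P(12,-81,38),P(130,81,38),P(130,-81,38),P(0,81,38),P(0,-81,0),P(0,81,0)])
print(q.round(1).tolist())
sc=6; x0,y0=140,205
v=cv2.resize(im[y0:y0+75,x0:x0+110,::-1],None,fx=sc,fy=sc,interpolation=cv2.INTER_CUBIC)
for p in q: cv2.circle(v,tuple(int(a) for a in ((p-[x0,y0]+.5)*sc)),4,(0,0,255),1)
cv2.imwrite('pics/m1.png',v)
E
```

```text
[ 17.34  14.65 -30.94  43.72  -0.65  15.19] [456.1 206.4  12.2] [[-0.999, -0.037, 0.015], [-0.037, 0.999, -0.007], [-0.015, -0.008, -1.0]] 57.12293885501933
[[174.3, 260.1], [204.8, 233.7], [147.0, 248.5], [178.8, 224.2], [177.2, 261.3], [208.4, 243.4], [178.5, 270.4]]
```

View pics/m1.png

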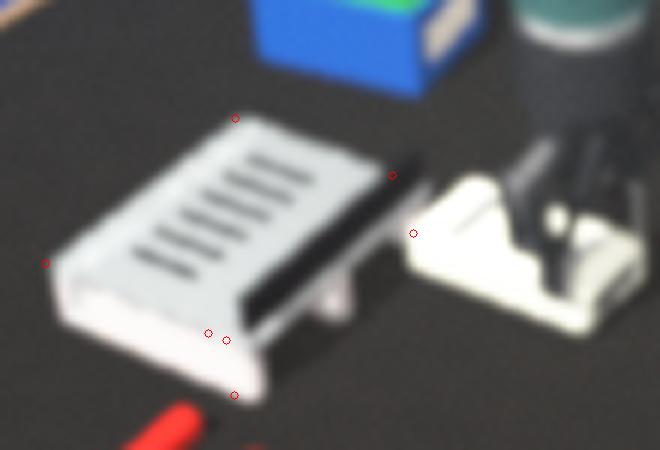

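The side view shows the dock's nose nearer than I assumed. The wrist view puts its front at about x=567, so I'll line the module up in front of the right bay and start it in slowly.

Request:
move_arm --pt "1 0.04 0.1 0 0" --pt "1 0.03 0.2 0 0" --pt "1 0.02 0.283 0.03 0" --pt "1 0.01 0.283 0.072 0" --pt "1 0.01 0.283 0.072 0" --pt "1 0.01 0.283 0.072 0"

```text
clock: 23.52
eef_pos: [453.5, 239.0, 2.2]
tcp_rot: [[-0.999, -0.035, 0.014], [-0.036, 0.999, -0.008], [-0.013, -0.008, -1.0]]
wrist_force: [1.0, -0.1, -2.4]
finger_gap: 57.6
grasp_force: 65.2
```

Request:
move_arm --pt "1 -0.04 0 0 0" --pt "1 -0.08 0 0 0" --pt "1 -0.12 0 0 0" --pt "1 -0.15 0 0 0" --pt "1 -0.18 0 0 0" --pt "1 -0.18 0 0 0"

```text
clock: 24.02
eef_pos: [471.2, 240.7, 1.8]
tcp_rot: [[-0.999, -0.037, 0.005], [-0.037, 0.999, -0.005], [-0.005, -0.005, -1.0]]
wrist_force: [-7.9, 4.3, 0.4]
finger_gap: 57.3
grasp_force: 65.4
```

```bash
python3 - <<'E'
from h import *
s=sense();print(s['eef_pos'].round(1),s['tcp_rot'].round(3).tolist(),s['wrist_force'].round(1),s['ft_torque'].round(2))
im=get_image('wrist'); cv2.imwrite('pics/n1.png',im[:,:,::-1])
E
```

```text
[471.2 240.7   1.8] [[-0.999, -0.037, 0.005], [-0.037, 0.999, -0.005], [-0.005, -0.005, -1.0]] [-7.9  4.3  0.4] [0.78 1.63 0.14]
```

View pics/n1.png

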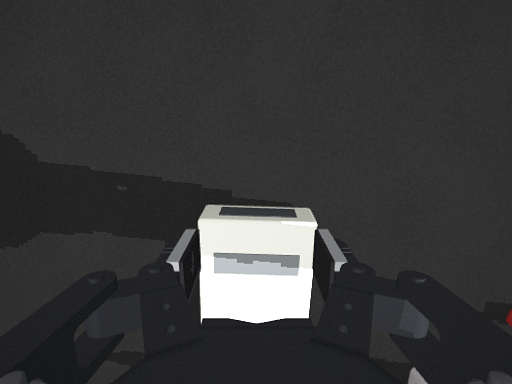

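The picture shows the module's rear held between the pads. The reaction on the tool is −8 N in x and +4 N in y, so the right nose is rubbing. I'll shift left by 3 mm and retry.

Request:
move_arm --pt "1 0.05 0 0 0" --pt "1 0.05 0.025 0 0" --pt "1 0.05 0.025 0 0" --pt "1 0.02 0.025 0 0" --pt "1 -0.02 0.025 0 0" --pt "1 -0.05 0.025 0 0" --pt "1 -0.08 0.025 0 0" --pt "1 -0.08 0.025 0 0"

```text
clock: 24.73
eef_pos: [486.7, 243.7, 3.6]
tcp_rot: [[-0.999, -0.035, 0.016], [-0.035, 0.999, -0.007], [-0.016, -0.007, -1.0]]
wrist_force: [1.1, 0.5, -1.9]
finger_gap: 57.8
grasp_force: 65.2
```

```bash
python3 - <<'E'
from h import *
s=sense();print(s['eef_pos'].round(1),s['wrist_force'].round(1),s['ft_torque'].round(2),s['q'].round(1))
E
```

```text
[486.7 243.7   3.6] [ 1.1  0.5 -1.9] [0.   0.11 0.03] [ 20.2  19.  -26.   44.2  -0.7  18.2]
```

Request:
move_arm --pt "1 -0.08 0 0 0" --pt "1 -0.16 0 0 0" --pt "1 -0.24 0 0.005 0" --pt "1 -0.24 0 0.005 0" --pt "1 -0.24 0 0.005 0"

```text
clock: 25.15
eef_pos: [514.9, 244.6, 3.2]
tcp_rot: [[-0.999, -0.035, 0.015], [-0.035, 0.999, -0.007], [-0.015, -0.007, -1.0]]
wrist_force: [0.4, 0.4, -1.8]
finger_gap: 57.6
grasp_force: 65.2
```

Request:
move_arm --pt "1 -0.08 0 0 0" --pt "1 -0.16 0 0 0" --pt "1 -0.24 0 0.004 0" --pt "1 -0.24 0 0.004 0" --pt "1 -0.24 0 0.004 0"

```text
clock: 25.57
eef_pos: [543.9, 245.2, 3.1]
tcp_rot: [[-0.999, -0.034, 0.016], [-0.034, 0.999, -0.008], [-0.016, -0.008, -1.0]]
wrist_force: [1.9, -1.8, -2.5]
finger_gap: 57.5
grasp_force: 65.2
```

```bash
python3 - <<'E'
from h import *
s=sense();print(s['eef_pos'].round(1),s['wrist_force'].round(1),s['ft_torque'].round(2),s['finger_gap'])
E
```

```text
[543.9 245.2   3.1] [ 1.9 -1.8 -2.5] [-0.35 -0.08 -0.05] 57.54208551918536
```

Request:
move_arm --pt "-1 0 0 0 0" --pt "-1 0 0 0 0" --pt "-1 0 0 0 0" --pt "-1 0 0 0 0" --pt "-1 0 0 0 0" --pt "-1 0 0 0 0" --pt "-1 0.2 0 0 0" --pt "-1 0.4 0 0 0" --pt "-1 0.4 0 0 0" --pt "1 0.4 0 0 0" --pt "1 0.4 0 0 0" --pt "1 0.4 0 0 0" --pt "1 0.4 0 0 0" --pt "1 0.4 0 0 0" --pt "1 0.4 0 0 0" --pt "1 0.4 0 0 0" --pt "1 0.4 0 0 0"

```text
clock: 26.98
eef_pos: [494.7, 243.8, 2.3]
tcp_rot: [[-0.999, -0.035, 0.015], [-0.035, 0.999, -0.007], [-0.014, -0.008, -1.0]]
wrist_force: [-0.7, -0.4, 0.2]
finger_gap: -0.3
grasp_force: 0.0
```

Request:
move_arm --pt "1 -0.1 0 0 0" --pt "1 -0.2 0 0 0" --pt "1 -0.25 0 0 0" --pt "1 -0.3 0 0 0" --pt "1 -0.35 0 0 0" --pt "1 -0.4 0 0 0" --pt "1 -0.4 0 0 0"

```text
clock: 27.57
eef_pos: [543.9, 245.5, 2.9]
tcp_rot: [[-0.999, -0.035, 0.016], [-0.035, 0.999, -0.007], [-0.016, -0.008, -1.0]]
wrist_force: [-0.6, -1.5, 0.0]
finger_gap: 0.3
grasp_force: 0.5
```

```bash
python3 - <<'E'
from h import *
s=sense();print(s['eef_pos'].round(1),s['wrist_force'].round(1),s['ft_torque'].round(2),s['finger_gap'])
im=get_image('wrist'); cv2.imwrite('pics/o1.png',im[:,:,::-1]); c=cam('wrist')
w=im.min(2)>110
for y in range(190,300,6):
    xs=np.nonzero(w[y])[0]; print(y,(xs.min(),xs.max(),len(xs)) if len(xs) else None,end=' ')
E
```

```text
[543.9 245.5   2.9] [-0.6 -1.5  0. ] [-0.22  0.19 -0.  ] 0.2685216506629467
190 None 196 None 202 None 208 None 214 None 220 None 226 (np.int64(244), np.int64(269), 20) 232 (np.int64(243), np.int64(270), 22) 238 (np.int64(242), np.int64(270), 23) 244 (np.int64(242), np.int64(271), 23) 250 (np.int64(205), np.int64(305), 61) 256 (np.int64(203), np.int64(306), 57) 262 (np.int64(200), np.int64(308), 41) 268 (np.int64(200), np.int64(310), 34) 274 (np.int64(424), np.int64(443), 20) 280 (np.int64(422), np.int64(449), 28) 286 (np.int64(421), np.int64(456), 36) 292 (np.int64(420), np.int64(463), 44) 298 (np.int64(253), np.int64(479), 63)
```

Request:
move_arm --pt "1 -0.03 0 0 0" --pt "1 -0.05 0 0 0" --pt "1 -0.07 0 0 0" --pt "1 -0.07 0 0 0" --pt "1 -0.07 0 0 0"

```text
clock: 28.03
eef_pos: [551.3, 245.9, 3.1]
tcp_rot: [[-0.999, -0.035, 0.016], [-0.035, 0.999, -0.007], [-0.015, -0.008, -1.0]]
wrist_force: [-1.0, -0.9, -0.6]
finger_gap: -0.1
grasp_force: 0.4
```

Request:
move_arm --pt "1 -0.01 0 0 0" --pt "1 -0.02 0 0 0" --pt "1 -0.02 0 0 0" --pt "1 -0.02 0 0 0"

```text
clock: 28.37
eef_pos: [553.3, 245.9, 3.1]
tcp_rot: [[-0.999, -0.035, 0.015], [-0.035, 0.999, -0.007], [-0.014, -0.008, -1.0]]
wrist_force: [-3.0, -0.7, -0.0]
finger_gap: -0.2
grasp_force: 0.8
```

```bash
python3 - <<'E'
from h import *
s=sense();print(s['eef_pos'].round(1),s['wrist_force'].round(1),s['ft_torque'].round(2),s['finger_gap'])
im=get_image('wrist'); cv2.imwrite('pics/p1.png',im[:,:,::-1]); c=cam('wrist')
w=im.min(2)
for x in (205,220,295): print(x,w[236:300:3,x].tolist())
for y in (280,300,330,350): print(y,w[y,400:512:5].tolist())
E
```

```text
[553.3 245.9   3.1] [-3.  -0.7 -0. ] [-0.1   0.39 -0.04] -0.16119606408796006
205 [61, 64, 66, 60, 162, 249, 245, 244, 245, 248, 255, 255, 218, 63, 63, 62, 61, 60, 61, 64, 64, 62]
220 [69, 62, 65, 75, 246, 122, 91, 95, 255, 44, 60, 64, 62, 64, 64, 60, 57, 63, 61, 63, 63, 79]
295 [87, 91, 63, 64, 255, 244, 245, 246, 245, 249, 228, 56, 63, 62, 61, 59, 60, 63, 61, 62, 63, 87]
280 [62, 64, 66, 63, 62, 216, 213, 211, 216, 221, 226, 231, 234, 231, 127, 133, 115, 59, 62, 63, 50, 56, 61]
300 [61, 61, 60, 41, 42, 37, 40, 39, 40, 41, 42, 41, 41, 39, 38, 40, 40, 30, 255, 255, 86, 84, 85]
330 [76, 76, 74, 71, 62, 58, 59, 61, 61, 56, 57, 57, 59, 60, 61, 49, 39, 39, 38, 39, 38, 39, 40]
350 [75, 74, 72, 74, 75, 117, 118, 115, 123, 98, 73, 56, 62, 58, 58, 61, 60, 48, 60, 59, 57, 57, 57]
```

```bash
python3 - <<'E'
from h import *
c=cam('wrist'); w=cv2.imread('pics/p1.png').min(2)
for x in range(425,475,8):
    r=np.nonzero(w[200:340,x]>140)[0]; print(x,(r[0]+200,r[-1]+200) if len(r) else None, pl(c,[[x,r[0]+199.5]],38).round(1) if len(r) else '',pl(c,[[x,r[0]+199.5]],15).round(1) if len(r) else '')
for x in (205,215,295,305):
    r=np.nonzero(w[200:300,x]>140)[0]; print(x,r[0]+200, pl(c,[[x,r[0]+199.5]],24).round(1),pl(c,[[x,r[0]+199.5]],0).round(1))
E
```

```text
425 (np.int64(262), np.int64(297)) [[551.9 326.9  38. ]] [[564.3 342.2  15. ]]
433 (np.int64(256), np.int64(297)) [[548.6 330.   38. ]] [[560.4 345.9  15. ]]
441 (np.int64(257), np.int64(297)) [[549.  333.9  38. ]] [[560.9 350.5  15. ]]
449 (np.int64(264), np.int64(297)) [[552.5 338.4  38. ]] [[565.  355.9  15. ]]
457 (np.int64(270), np.int64(297)) [[555.5 342.9  38. ]] [[568.6 361.3  15. ]]
465 (np.int64(276), np.int64(297)) [[558.6 347.5  38. ]] [[572.3 366.7  15. ]]
473 (np.int64(281), np.int64(297)) [[561.2 352.   38. ]] [[575.3 372.1  15. ]]
205 248 [[555.9 220.2  24. ]] [[568.3 215.8   0. ]]
215 246 [[554.6 225.4  24. ]] [[566.7 221.9   0. ]]
295 248 [[554.1 267.1  24. ]] [[566.1 271.    0. ]]
305 253 [[556.7 272.6  24. ]] [[569.2 277.4   0. ]]
```

Request:
move_arm --pt "1 -0.01 0 0 0" --pt "1 -0.02 0 0 0" --pt "1 -0.02 0 0 0" --pt "1 -0.02 0 0 0"

```text
clock: 28.75
eef_pos: [556.0, 246.0, 3.2]
tcp_rot: [[-0.999, -0.035, 0.015], [-0.035, 0.999, -0.007], [-0.015, -0.008, -1.0]]
wrist_force: [-0.1, -0.5, -0.5]
finger_gap: 0.2
grasp_force: 0.6
```

Request:
move_arm --pt "1 -0.01 0 0 0" --pt "1 -0.015 0 0 0" --pt "1 -0.015 0 0 0" --pt "1 -0.015 0 0 0"

```text
clock: 29.08
eef_pos: [557.6, 246.1, 3.2]
tcp_rot: [[-0.999, -0.035, 0.015], [-0.035, 0.999, -0.007], [-0.015, -0.008, -1.0]]
wrist_force: [-0.4, -0.8, -1.1]
finger_gap: 0.3
grasp_force: 0.7
```

Request:
move_arm --pt "1 -0.01 0 0 0" --pt "1 -0.018 0 0 0" --pt "1 -0.018 0 0 0" --pt "1 -0.018 0 0 0"

```text
clock: 29.42
eef_pos: [558.5, 246.1, 3.1]
tcp_rot: [[-0.999, -0.036, 0.013], [-0.036, 0.999, -0.007], [-0.012, -0.008, -1.0]]
wrist_force: [-4.8, -0.9, 2.5]
finger_gap: 0.2
grasp_force: 2.2
```

Request:
move_arm --pt "1 -0.005 0 0 0" --pt "1 -0.012 0 0 0" --pt "1 -0.012 0 0 0" --pt "1 -0.012 0 0 0"

```text
clock: 29.75
eef_pos: [558.5, 246.1, 3.1]
tcp_rot: [[-0.999, -0.036, 0.01], [-0.036, 0.999, -0.007], [-0.01, -0.008, -1.0]]
wrist_force: [-7.7, -0.6, 5.1]
finger_gap: 0.0
grasp_force: 3.6
```

Request:
move_arm --pt "1 -0.005 0 0 0" --pt "1 -0.012 0 0 0" --pt "1 -0.012 0 0 0" --pt "1 -0.012 0 0 0"

```text
clock: 30.08
eef_pos: [558.5, 246.1, 3.1]
tcp_rot: [[-0.999, -0.036, 0.008], [-0.036, 0.999, -0.007], [-0.007, -0.008, -1.0]]
wrist_force: [-9.8, -2.7, 7.5]
finger_gap: 0.3
grasp_force: 4.9
```

The module is home: the arm stalled at x=558.5 against the stop. Next is the flap.

Request:
move_arm --pt "1 0.2 0 0 0" --pt "1 0.36 0 0 0" --pt "1 0.36 0.1 -0.3 0" --pt "1 0.36 0.3 -0.6 0" --pt "1 0.36 0.3 -0.78 0" --pt "1 0.36 0.3 -0.78 0" --pt "1 0.36 0.3 -0.78 0"

```text
clock: 30.67
eef_pos: [520.0, 283.1, 98.9]
tcp_rot: [[-0.999, -0.036, 0.022], [-0.036, 0.999, -0.004], [-0.022, -0.005, -1.0]]
wrist_force: [-0.4, -0.1, 0.6]
finger_gap: -0.1
grasp_force: 0.0
```

Request:
move_arm --pt "1 -0.3 0 0 0" --pt "1 -0.6 0 0 0" --pt "1 -0.72 0 0 0" --pt "1 -0.72 0 0 0" --pt "1 -0.72 0 0 0" --pt "1 -0.72 0 0 0"

```text
clock: 31.17
eef_pos: [601.5, 283.8, 95.6]
tcp_rot: [[-0.999, -0.035, 0.012], [-0.035, 0.999, -0.008], [-0.011, -0.008, -1.0]]
wrist_force: [0.6, 0.6, 0.2]
finger_gap: -0.2
grasp_force: 0.0
```

```bash
python3 - <<'E'
from h import *
s=sense();print(s['clock'],s['eef_pos'].round(1),s['tcp_rot'].round(3).tolist(),s['wrist_force'].round(1))
im=get_image('side')[...,::-1]; cv2.imwrite('pics/side3.png',im)
E
```

```text
31.1667 [601.5 283.8  95.6] [[-0.999, -0.035, 0.012], [-0.035, 0.999, -0.008], [-0.011, -0.008, -1.0]] [0.6 0.6 0.2]
```

Request:
move_arm --pt "1 0 0 0.2 0" --pt "1 0 0 0.35 0" --pt "1 0 0 0.44 0" --pt "1 0 0 0.44 0" --pt "1 0 0 0.44 0"

```text
clock: 31.63
eef_pos: [602.3, 283.8, 43.8]
tcp_rot: [[-0.999, -0.036, 0.013], [-0.036, 0.999, -0.008], [-0.012, -0.008, -1.0]]
wrist_force: [0.4, 0.2, 0.1]
finger_gap: 0.1
grasp_force: 0.0
```

Request:
move_arm --pt "1 0.08 0 0 0" --pt "1 0.16 0 0 0" --pt "1 0.24 0 0 0" --pt "1 0.32 0 0 0" --pt "1 0.4 0 0 0" --pt "1 0.46 0 0 0" --pt "1 0.46 0 0 0" --pt "1 0.46 0 0 0"

```text
clock: 32.3
eef_pos: [546.7, 282.0, 43.5]
tcp_rot: [[-0.999, -0.036, 0.012], [-0.036, 0.999, -0.007], [-0.012, -0.008, -1.0]]
wrist_force: [-1.4, -0.3, 1.6]
finger_gap: -0.3
grasp_force: 0.9
```

```bash
python3 - <<'E'
from h import *
s=sense();print(s['clock'],s['eef_pos'].round(1),s['wrist_force'].round(1))
im=get_image('wrist'); cv2.imwrite('pics/q1.png',im[...,::-1]); 
im=get_image('side')[...,::-1]; cv2.imwrite('pics/side4.png',im)
a=cv2.imread('pics/side3.png').astype(int)
print((np.abs(a-im).sum(2)[225:275,165:215]>90).sum())
E
```

```text
32.3 [546.7 282.   43.5] [-1.4 -0.3  1.6]
562
```

Request:
move_arm --pt "1 0 0 0.06 0" --pt "1 0 0 0.12 0" --pt "1 0 0 0.18 0" --pt "1 0 0 0.24 0" --pt "1 0 0 0.29 0" --pt "1 0 0 0.29 0" --pt "1 0 0 0.29 0"

```text
clock: 32.98
eef_pos: [548.6, 281.3, 7.6]
tcp_rot: [[-0.999, -0.035, 0.013], [-0.035, 0.999, -0.008], [-0.013, -0.009, -1.0]]
wrist_force: [-1.7, 0.2, -0.6]
finger_gap: 0.0
grasp_force: 0.7
```

Request:
move_arm --pt "1 -0.01 0 0 0" --pt "1 -0.025 0 0 0" --pt "1 -0.04 0 0 0" --pt "1 -0.04 0 0 0" --pt "1 -0.04 0 0 0"

```text
clock: 33.4
eef_pos: [549.3, 281.4, 7.1]
tcp_rot: [[-0.999, -0.036, 0.006], [-0.036, 0.999, -0.008], [-0.005, -0.008, -1.0]]
wrist_force: [-8.1, 0.4, -1.0]
finger_gap: 0.1
grasp_force: 3.8
```

Request:
move_arm --pt "1 -0.01 0 0 0" --pt "1 -0.02 0 0 0" --pt "1 -0.02 0 0 0" --pt "1 -0.02 0 0 0"

```text
clock: 33.73
eef_pos: [549.3, 281.4, 7.1]
tcp_rot: [[-0.999, -0.037, 0.001], [-0.037, 0.999, -0.008], [-0.001, -0.008, -1.0]]
wrist_force: [-13.4, 0.2, 2.6]
finger_gap: 0.1
grasp_force: 6.2
```

Request:
move_arm --pt "1 0.2 0 0 0" --pt "1 0.45 0 -0.1 0" --pt "1 0.45 0 -0.5 0" --pt "1 0.45 -0.2 -1 0" --pt "1 0.45 -0.5 -1 0" --pt "1 0.45 -0.5 -1 0" --pt "1 0.45 -0.5 -1 0"

```text
clock: 34.32
eef_pos: [506.1, 220.0, 132.4]
tcp_rot: [[-0.999, -0.032, 0.023], [-0.032, 0.999, -0.006], [-0.022, -0.006, -1.0]]
wrist_force: [1.0, 0.9, -0.8]
finger_gap: -0.2
grasp_force: 0.0
```

```bash
python3 - <<'E'
from h import *
s=sense();print(s['clock'],s['eef_pos'].round(1),s['tcp_rot'].round(3).tolist(),s['wrist_force'].round(1))
im=get_image('side')[...,::-1]; cv2.imwrite('pics/side5.png',im)
im=get_image('top')[...,::-1]; cv2.imwrite('pics/top3.png',im)
g=im.min(2)
for x in (170,185,197): print(x,g[150:180,x].tolist())
E
```

```text
34.3167 [506.1 220.  132.4] [[-0.999, -0.032, 0.023], [-0.032, 0.999, -0.006], [-0.022, -0.006, -1.0]] [ 1.   0.9 -0.8]
170 [98, 98, 115, 190, 221, 222, 221, 221, 220, 220, 212, 179, 168, 177, 187, 194, 201, 206, 210, 214, 217, 220, 221, 222, 223, 224, 225, 226, 226, 225]
185 [217, 216, 217, 215, 179, 131, 122, 136, 152, 175, 196, 208, 216, 217, 217, 213, 207, 203, 198, 175, 146, 140, 132, 131, 145, 173, 202, 213, 215, 215]
197 [214, 213, 213, 211, 211, 211, 211, 210, 212, 212, 212, 211, 211, 209, 208, 193, 230, 255, 252, 238, 160, 70, 62, 83, 100, 126, 139, 128, 116, 106]
```

Request:
move_arm --pt "1 0.3 -1 -0.6 0" --pt "1 0.3 -1 -0.6 0" --pt "1 0.3 -1 -0.6 0" --pt "1 0.3 -1 -0.6 0" --pt "1 0.3 -1 -0.6 0"

```text
clock: 34.83
eef_pos: [470.4, 98.8, 202.0]
tcp_rot: [[-0.999, -0.033, 0.016], [-0.033, 0.999, -0.008], [-0.016, -0.008, -1.0]]
wrist_force: [0.5, 0.5, -0.3]
finger_gap: -0.3
grasp_force: 0.0
```

Request:
move_arm --pt "-1 0.3 -1 0 0" --pt "-1 0.3 -1 0 0" --pt "-1 0.3 -1 0 0" --pt "-1 0.3 -1 0 0" --pt "-1 0.3 -1 0 0"

```text
clock: 35.25
eef_pos: [437.7, -21.4, 199.6]
tcp_rot: [[-0.999, -0.032, 0.012], [-0.032, 0.999, -0.006], [-0.012, -0.006, -1.0]]
wrist_force: [0.3, 0.6, -0.3]
finger_gap: 60.4
grasp_force: 0.0
```

Request:
move_arm --pt "-1 0 -1 0 0" --pt "-1 0 -1 0 0" --pt "-1 0 -1 0 0" --pt "-1 0 -1 0 0" --pt "-1 0 -1 0 0"

```text
clock: 35.67
eef_pos: [443.3, -140.3, 201.0]
tcp_rot: [[-0.999, -0.035, 0.013], [-0.035, 0.999, -0.005], [-0.013, -0.006, -1.0]]
wrist_force: [-0.2, -0.0, -0.7]
finger_gap: 85.5
grasp_force: 0.0
```

Request:
move_arm --pt "-1 0 -0.5 0 0.9" --pt "-1 0 -0.5 0 0.9" --pt "-1 0 -0.5 0 0.9" --pt "-1 0 -0.5 0 0.9" --pt "-1 0 -0.5 0 0.9" --pt "-1 0 -0.5 0 0.9" --pt "-1 0 -0.5 0 0.9"

```text
clock: 36.25
eef_pos: [445.1, -197.9, 201.7]
tcp_rot: [[-0.784, 0.62, 0.013], [0.62, 0.784, -0.005], [-0.014, 0.004, -1.0]]
wrist_force: [0.1, 0.4, -0.9]
finger_gap: 85.4
grasp_force: 0.0
```

Request:
move_arm --pt "-1 0 0 0 1" --pt "-1 0 0 0 1" --pt "-1 0 0 0 1" --pt "-1 0 0 0 1" --pt "-1 0 0 0 1" --pt "-1 0 0 0 1" --pt "-1 0 0 0 1"

```text
clock: 36.83
eef_pos: [445.0, -198.5, 202.0]
tcp_rot: [[-0.114, 0.993, 0.014], [0.993, 0.114, -0.006], [-0.007, 0.013, -1.0]]
wrist_force: [-0.4, 0.8, 1.3]
finger_gap: 85.4
grasp_force: 0.0
```

Request:
move_arm --pt "-1 0 0 0 1" --pt "-1 0 0 0 1" --pt "-1 0 0 0 1" --pt "-1 0 0 0 1" --pt "-1 0 0 0 1" --pt "-1 0 0 0 1" --pt "-1 0 0 0 1"

```text
clock: 37.42
eef_pos: [445.1, -198.5, 202.1]
tcp_rot: [[0.622, 0.783, 0.014], [0.783, -0.622, -0.006], [0.004, 0.014, -1.0]]
wrist_force: [0.7, 0.3, -0.1]
finger_gap: 85.5
grasp_force: 0.0
```

Request:
move_arm --pt "-1 0 0 0 1" --pt "-1 0 0 0 1" --pt "-1 0 0 0 1" --pt "-1 0 0 0 1" --pt "-1 0 0 0 1" --pt "-1 0 0 0 1" --pt "-1 0 0 0 1"

```text
clock: 38.0
eef_pos: [445.0, -198.5, 202.1]
tcp_rot: [[0.993, 0.114, 0.014], [0.114, -0.993, -0.006], [0.013, 0.007, -1.0]]
wrist_force: [0.5, -0.1, 0.2]
finger_gap: 85.5
grasp_force: 0.0
```

```bash
python3 - <<'E'
from h import *
s=sense();print(s['clock'],s['q'].round(1),s['eef_pos'].round(1),s['tcp_rot'].round(3).tolist(),s['wrist_force'].round(1))
im=get_image('wrist'); cv2.imwrite('pics/r1.png',im[...,::-1]); c=cam('wrist')
for b in blobs(blue(im),300):
    ys,xs=np.nonzero(b);r=cv2.minAreaRect(np.c_[xs,ys].astype(np.float32))
    p=pl(c,cv2.boxPoints(r),12)[:,:2]; print('blue',len(xs),np.round(r[0]),p.mean(0).round(1),r[1])
g=cv2.inRange(hsv(im).astype(np.uint8),(0,0,110),(179,70,255))
cn,hi=cv2.findContours(g,cv2.RETR_CCOMP,cv2.CHAIN_APPROX_NONE)
for k,h in zip(cn,hi[0]):
    if h[3]>=0 and cv2.contourArea(k)>60:
        m=cv2.moments(k);q=[m['m10']/m['m00'],m['m01']/m['m00']];print('hole',cv2.contourArea(k),np.round(q),pl(c,[q],7)[0].round(1))
E
```

```text
38.0 [-3.170e+01  1.700e+00 -2.000e+01  6.750e+01  1.000e-01  1.417e+02] [ 445.  -198.5  202.1] [[0.993, 0.114, 0.014], [0.114, -0.993, -0.006], [0.013, 0.007, -1.0]] [ 0.5 -0.1  0.2]
blue 1071 [162. 146.] [464.4 -82.6] (19.234682083129883, 57.210845947265625)
blue 894 [253. 176.] [ 440.3 -194.9] (16.61689567565918, 54.574100494384766)
blue 978 [342. 184.] [ 442.9 -307.3] (18.024982452392578, 55.33985900878906)
hole 408.5 [361. 126.] [ 516.  -317.7    7. ]
hole 449.0 [263. 115.] [ 514.2 -198.9    7. ]
hole 471.5 [173.  83.] [537.7 -90.6   7. ]
```

```bash
python3 - <<'E'
from h import *
im=get_image('top')[...,::-1].copy(); cv2.imwrite('pics/top4.png',im); g=im.min(2)
for x in (170,178,185,192,197): print(x,g[158:176,x].tolist())
c=cam('top'); g=cv2.imread('pics/top0.png').min(2).astype(float)
# bar centre line by column (weighted)
B=[]
for x in range(302,415,3):
    col=g[110:142,x]; k=col.argmax(); 
    sl=slice(max(k-4,0),k+5); w=np.clip(col[sl]-110,0,None); B.append((x,110+ (np.arange(32)[sl]*w).sum()/w.sum()))
B=np.array(B); f=np.polyfit(B[:,0],B[:,1],1); r=B[:,1]-np.polyval(f,B[:,0]); ok=abs(r)<.8; f=np.polyfit(B[ok,0],B[ok,1],1)
P=pl(c,[[300,np.polyval(f,300)],[416,np.polyval(f,416)]],187)[:,:2]; print('bar',P.round(1),f, 'yaw',np.degrees(np.arctan2(-(P[0]-P[1])[0],(P[0]-P[1])[1])))
xs=np.arange(290,430); v=[g[int(round(np.polyval(f,x))),x] for x in xs]; print([(int(x),int(a)) for x,a in zip(xs,v) if x<304 or x>411])
row=np.arange(384)[:,None];col=np.arange(512)
m=(g>125)&(row>np.polyval(f,col)+3)&(row<155)&(col>312)&(col<412)
for b in blobs(m,4):
    ys,xx=np.nonzero(b); i=ys>=ys.max()-1
    q=[xx[i].mean(),ys.max()+.3]; print(len(xx),q,'tip',pl(c,[q],228)[0].round(1),'mean',xx.mean(),ys.mean())
E
```

```text
170 [224, 223, 223, 222, 222, 225, 225, 228, 242, 177, 61, 94, 225, 177, 77, 37, 38, 52]
178 [223, 223, 223, 222, 223, 223, 226, 228, 176, 91, 58, 161, 227, 164, 67, 39, 40, 43]
185 [221, 221, 221, 222, 222, 223, 224, 227, 197, 250, 253, 249, 193, 94, 46, 41, 44, 54]
192 [219, 220, 220, 219, 219, 220, 220, 207, 231, 255, 254, 248, 177, 74, 41, 43, 46, 55]
197 [217, 217, 217, 217, 216, 214, 213, 199, 234, 255, 254, 241, 164, 69, 42, 43, 48, 56]
bar [[ 657.2  -93.4]
 [ 690.1 -453.1]] [-1.04711097e-01  1.66005137e+02] yaw 5.229469591078623
[(290, 96), (291, 100), (292, 99), (293, 97), (294, 96), (295, 98), (296, 91), (297, 73), (298, 120), (299, 234), (300, 244), (301, 242), (302, 241), (303, 242), (412, 241), (413, 240), (414, 237), (415, 236), (416, 246), (417, 214), (418, 97), (419, 54), (420, 53), (421, 53), (422, 52), (423, 52), (424, 54), (425, 54), (426, 54), (427, 54), (428, 53), (429, 54)]
30 [np.float64(400.2), np.float64(136.3)] tip [ 640.4 -389.4  228. ] mean 398.1666666666667 131.8
25 [np.float64(375.2), np.float64(138.3)] tip [ 635.4 -314.1  228. ] mean 373.72 134.08
26 [np.float64(350.5), np.float64(141.3)] tip [ 627.4 -239.9  228. ] mean 349.2307692307692 137.1153846153846
23 [np.float64(325.5), np.float64(144.3)] tip [ 619.5 -165.1  228. ] mean 324.4782608695652 139.7391304347826
```

Request:
move_arm --pt "-1 0.383 -0.923 0.5 0.282" --pt "-1 0.383 -0.923 0.9 0.282" --pt "-1 0.383 -0.923 0.9 0.282" --pt "-1 0.383 -0.923 0.9 0.282" --pt "-1 0.383 -0.923 0.9 0.282" --pt "-1 0.383 -0.923 0.9 0.282"

```text
clock: 38.6
eef_pos: [477.2, -83.3, 92.1]
tcp_rot: [[0.995, -0.101, 0.009], [-0.101, -0.995, -0.005], [0.01, 0.004, -1.0]]
wrist_force: [-0.2, -0.5, 0.2]
finger_gap: 85.4
grasp_force: 0.0
```

```bash
cat >> h.py <<'E'
def spanners(im,c,zb=12):
    bl=[]
    for b in blobs(blue(im),300):
        ys,xs=np.nonzero(b); r=cv2.minAreaRect(np.c_[xs,ys].astype(np.float32)); bl.append((len(xs),r[0],pl(c,[r[0]],zb)[0]))
    g=cv2.inRange(hsv(im).astype(np.uint8),(0,0,110),(179,70,255)); ho=[]
    cn,hi=cv2.findContours(g,cv2.RETR_CCOMP,cv2.CHAIN_APPROX_NONE)
    for k,h in zip(cn,hi[0]):
        if h[3]>=0 and cv2.contourArea(k)>150:
            m=cv2.moments(k);q=[m['m10']/m['m00'],m['m01']/m['m00']];ho.append((cv2.contourArea(k),q,pl(c,[q],7)[0]))
    return bl,ho
E
cat > look.py <<'E'
from h import *
s=sense();print(s['clock'],s['eef_pos'].round(1),s['tcp_rot'].round(3).tolist(),s['finger_gap'])
im=get_image('wrist');c=cam('wrist'); cv2.imwrite('pics/look%.0f.png'%s['clock'],im[...,::-1])
for b in spanners(im,c): 
    for k in b: print(k[0],np.round(k[1]),k[2].round(1))
E
python3 look.py
```

```text
38.6 [477.2 -83.3  92.1] [[0.995, -0.101, 0.009], [-0.101, -0.995, -0.005], [0.01, 0.004, -1.0]] 85.39901633815172
1067 [500. 207.] [ 446.6 -297.2   12. ]
1743 [257. 209.] [467.3 -83.5  12. ]
1810 [386. 222.] [ 443.1 -196.3   12. ]
813.0 [391. 138.] [ 515.7 -202.2    7. ]
928.5 [260. 123.] [539.9 -93.3   7. ]
```

Request:
move_arm --pt "-1 0.045 0.011 0.3 0.042" --pt "-1 0.045 0.011 0.55 0.042" --pt "-1 0.045 0.011 0.72 0.042" --pt "-1 0.045 0.011 0.8 0.042" --pt "-1 0.045 0.011 0.8 0.042" --pt "1 0.045 0.011 0.8 0.042" --pt "1 0.045 0.011 0.8 0.042" --pt "1 0.045 0.011 0.8 0.042" --pt "1 0.045 0.011 0.8 0.042" --pt "1 0.045 0.011 0.8 0.042" --pt "1 0.045 0.011 0.8 0.042" --pt "1 0.045 0.011 0.8 0.042" --pt "1 0.045 0.011 0.8 0.042" --pt "1 0.045 0.011 0.8 0.042"

```text
clock: 39.82
eef_pos: [487.0, -88.7, -0.4]
tcp_rot: [[0.99, -0.14, 0.017], [-0.14, -0.99, -0.007], [0.018, 0.005, -1.0]]
wrist_force: [-0.1, 0.9, 6.6]
finger_gap: 0.2
grasp_force: 3.2
```

```bash
python3 look.py
```

```text
39.8167 [ 4.87e+02 -8.87e+01 -4.00e-01] [[0.99, -0.14, 0.017], [-0.14, -0.99, -0.007], [0.018, 0.005, -1.0]] 0.16497751138879344
3781 [449. 278.] [ 448.6 -193.6   12. ]
1813.5 [457. 162.] [ 514.1 -199.7    7. ]
2221.5 [250. 146.] [538.  -91.8   7. ]
```

Request:
move_arm --pt "1 0 0 -0.1 0" --pt "-1 0 0 -0.1 0" --pt "-1 0 0 -0.1 0" --pt "-1 0 0 -0.1 0" --pt "-1 0 0 -0.1 0" --pt "-1 0 0 -0.1 0" --pt "-1 0 0 -0.1 0" --pt "-1 0 0 -0.1 0" --pt "-1 0 0 0 0" --pt "-1 -0.015 -0.01 0.075 0" --pt "-1 -0.015 -0.01 0.075 0" --pt "-1 -0.015 -0.01 0.075 0" --pt "1 -0.015 -0.01 0.075 0" --pt "1 -0.015 -0.01 0.075 0" --pt "1 -0.015 -0.01 0.075 0" --pt "1 -0.015 -0.01 0.075 0" --pt "1 -0.015 -0.01 0.075 0" --pt "1 -0.015 -0.01 0.075 0" --pt "1 -0.015 -0.01 0.075 0" --pt "1 -0.015 -0.01 0.075 0"

```text
clock: 41.53
eef_pos: [484.9, -87.4, -9.9]
tcp_rot: [[0.99, -0.14, 0.016], [-0.14, -0.99, -0.007], [0.016, 0.005, -1.0]]
wrist_force: [-0.5, 0.3, 5.5]
finger_gap: 18.4
grasp_force: 59.7
```

```bash
python3 look.py
```

```text
41.5333 [484.9 -87.4  -9.9] [[0.99, -0.14, 0.016], [-0.14, -0.99, -0.007], [0.016, 0.005, -1.0]] 18.35796582935905
3641 [256. 271.] [471.8 -84.4  12. ]
4081 [462. 281.] [ 450.4 -193.1   12. ]
2042.0 [474. 161.] [ 514.1 -199.8    7. ]
2557.5 [257. 143.] [537.8 -94.2   7. ]
```

Request:
move_arm --pt "1 0 0 -0.2 0" --pt "1 0 0 -0.5 0" --pt "1 0 0 -0.8 0" --pt "1 0 0 -1 0" --pt "1 0 0 -1 0" --pt "1 0 0 -1 0"

```text
clock: 42.08
eef_pos: [483.8, -87.0, 110.7]
tcp_rot: [[0.99, -0.14, 0.018], [-0.14, -0.99, -0.008], [0.019, 0.006, -1.0]]
wrist_force: [-1.0, -0.2, -1.1]
finger_gap: 18.1
grasp_force: 59.1
```

Request:
move_arm --pt "1 0 0 -0.3 -0.3" --pt "1 0 0 -0.6 -0.3" --pt "1 0 0 -0.9 -0.3" --pt "1 0 0 -1 -0.3" --pt "1 0 0 -1 -0.3" --pt "1 0 0 -1 -0.3"

```text
clock: 42.58
eef_pos: [480.1, -85.5, 227.8]
tcp_rot: [[0.995, 0.095, 0.012], [0.095, -0.995, -0.007], [0.012, 0.008, -1.0]]
wrist_force: [-1.3, 0.1, -2.7]
finger_gap: 18.3
grasp_force: 59.2
```

```bash
cat >> h.py <<'E'
C=np.array([671.5,-273.2,184]); th=np.radians(5.23)
XA=np.array([np.cos(th),np.sin(th),0]); YA=np.array([-np.sin(th),np.cos(th),0])
def peg(i,s): return C+(112.5-75*i)*YA+s*(-np.cos(np.radians(50))*XA+[0,0,np.sin(np.radians(50))])
E
cat > look2.py <<'E'
from h import *
import sys
s=sense();print(s['clock'],s['eef_pos'].round(1),s['tcp_rot'].round(3).tolist(),s['finger_gap'])
im=get_image('wrist');c=cam('wrist'); cv2.imwrite('pics/look%.0f.png'%s['clock'],im[...,::-1])
g=cv2.inRange(hsv(im).astype(np.uint8),(0,0,110),(179,70,255))
cn,hi=cv2.findContours(g,cv2.RETR_CCOMP,cv2.CHAIN_APPROX_NONE)
z=s['eef_pos'][2]+17
for k,h in zip(cn,hi[0]):
    if cv2.contourArea(k)>1000:
        (q,r)=cv2.minEnclosingCircle(k); e=pl(c,[q],z)[0]; d=np.hypot(*(pl(c,[[q[0]+r,q[1]]],z)[0]-e)[:2])
        print('hole' if h[3]>=0 else 'outer',np.round(q),'eye',e.round(1),'radius',d.round(1),'tool',((e-s['eef_pos'])@s['tcp_rot']).round(1))
i=int(sys.argv[1])
for ss in (0,20,40,60): print(ss,peg(i,ss).round(1),proj(c,[peg(i,ss)])[0].round(0))
E
python3 look2.py 0
```

```text
42.5833 [480.1 -85.5 227.8] [[0.995, 0.095, 0.012], [0.095, -0.995, -0.007], [0.012, 0.008, -1.0]] 18.312702184981447
outer [430. 165.] eye [ 529.9 -165.6  244.8] radius 12.3 tool [ 42.2  84.6 -15.9]
outer [256. 161.] eye [523.8 -80.2 244.8] radius 31.0 tool [ 44.2  -1.  -16.5]
hole [257. 143.] eye [532.7 -79.3 244.8] radius 14.3 tool [ 53.1  -1.  -16.4]
outer [16. 36.] eye [568.8  31.1 244.8] radius 17.3 tool [  99.6 -107.5  -16.7]
0 [ 661.2 -161.2  184. ] [416. -74.]
20 [ 648.4 -162.3  199.3] [428. -63.]
40 [ 635.6 -163.5  214.6] [442. -52.]
60 [ 622.8 -164.7  230. ] [458. -38.]
```

Request:
move_arm --pt "1 0 0.2 -0.1 0" --pt "1 0.1 0.4 -0.1 0" --pt "1 0.25 0.6 -0.1 0" --pt "1 0.406 0.78 -0.1 0" --pt "1 0.406 0.78 -0.1 0" --pt "1 0.406 0.78 -0.1 0" --pt "1 0.406 0.78 -0.1 0"

```text
clock: 43.22
eef_pos: [536.1, -173.2, 239.8]
tcp_rot: [[0.995, 0.095, 0.009], [0.095, -0.995, -0.004], [0.008, 0.005, -1.0]]
wrist_force: [-0.0, -0.2, -1.4]
finger_gap: 17.8
grasp_force: 59.2
```

```bash
python3 look2.py 0; python3 - <<'E'
import cv2,glob,os
f=max(glob.glob('pics/look*.png'),key=os.path.getmtime); im=cv2.imread(f); cv2.imwrite('pics/v1.png',im); print(f)
E
```

```text
43.2167 [ 536.1 -173.2  239.8] [[0.995, 0.095, 0.009], [0.095, -0.995, -0.004], [0.008, 0.005, -1.0]] 17.842581557632997
outer [256. 161.] eye [ 580.3 -168.1  256.8] radius 31.2 tool [ 44.6  -0.9 -16.6]
hole [257. 143.] eye [ 589.5 -167.4  256.8] radius 14.6 tool [ 53.9  -0.6 -16.6]
outer [331.  42.] eye [ 637.6 -196.2  256.8] radius 82.7 tool [ 99.   32.6 -16. ]
0 [ 661.2 -161.2  184. ] [257.  25.]
20 [ 648.4 -162.3  199.3] [257.  40.]
40 [ 635.6 -163.5  214.6] [258.  57.]
60 [ 622.8 -164.7  230. ] [258.  77.]
pics/look43.png
```

View pics/v1.png

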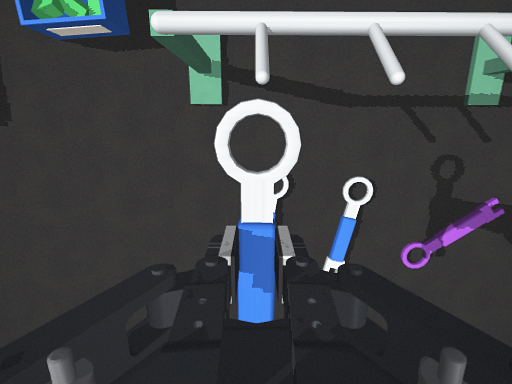

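The picture shows the eye at (257,143) and peg0's tip at (262,80), about 2 mm right of the prediction. I'll correct for that and lower the eye along the peg axis.

Request:
move_arm --pt "1 0.1 0.01 0 0" --pt "1 0.185 0.022 0.05 0" --pt "1 0.185 0.022 0.11 0" --pt "1 0.185 0.022 0.11 0" --pt "1 0.23 0.022 0.165 0" --pt "1 0.28 0.022 0.23 0" --pt "1 0.33 0.021 0.29 0" --pt "1 0.38 0.021 0.355 0" --pt "1 0.43 0.021 0.42 0" --pt "1 0.468 0.021 0.467 0" --pt "1 0.468 0.021 0.467 0" --pt "1 0.468 0.021 0.467 0"

```text
clock: 44.27
eef_pos: [594.9, -171.5, 187.0]
tcp_rot: [[0.995, 0.095, 0.013], [0.095, -0.995, -0.007], [0.012, 0.008, -1.0]]
wrist_force: [0.5, 0.1, -1.1]
finger_gap: 18.1
grasp_force: 59.3
```

```bash
python3 look2.py 0; python3 - <<'E'
from h import *
c=cam('wrist');im=get_image('wrist'); s=sense(); print(s['wrist_force'].round(1),s['ft_torque'].round(2))
g=im.min(2)
for y in range(60,175,6):
    print(y,''.join('#' if v>110 else '.' for v in g[y,190:330:3]))
E
```

```text
44.2667 [ 594.9 -171.5  187. ] [[0.995, 0.095, 0.013], [0.095, -0.995, -0.007], [0.012, 0.008, -1.0]] 18.097212299878205
outer [315. 112.] eye [ 665.3 -192.3  204. ] radius 94.7 tool [ 68.3  27.6 -15.9]
0 [ 661.2 -161.2  184. ] [250. 115.]
20 [ 648.4 -162.3  199.3] [250. 141.]
40 [ 635.6 -163.5  214.6] [249. 171.]
60 [ 622.8 -164.7  230. ] [249. 208.]
[-0.5 -0.1 -1.2] [-0.01  0.02 -0.02]
60 ...............................................
66 ...............................................
72 ...............................................
78 #######........................................
84 ########.......................................
90 ########.......................................
96 ########.......................................
102 ###############################################
108 ###############################################
114 ###############################################
120 ###############################################
126 ####.....######.....#####......#####...........
132 ########.#####......#####.......#####..........
138 ########.#####......#####.......#####..........
144 #############.......#####.......#####..........
150 ########.#####.....######.......#####..........
156 .........#####.....######......######..........
162 ..........######...######.....######...........
168 ...........#######.######...######.............
174 .............####################..............
```

Request:
move_arm --pt "-1 0 0 0 0" --pt "-1 0 0 0 0" --pt "-1 0 0 0 0" --pt "-1 0 0 0 0" --pt "-1 0 0 0 0" --pt "-1 0 0 0 0" --pt "-1 0 0 0 0" --pt "-1 0 0 0 0" --pt "-1 0 0 0 0" --pt "-1 -0.2 0 0 0" --pt "-1 -0.5 0 0 0" --pt "-1 -0.8 0 -0.1 0" --pt "-1 -1 0 -0.1 0" --pt "-1 -1 0 -0.1 0" --pt "-1 -1 0 -0.1 0"

```text
clock: 45.62
eef_pos: [474.7, -183.1, 198.4]
tcp_rot: [[0.995, 0.094, 0.015], [0.094, -0.996, -0.007], [0.015, 0.009, -1.0]]
wrist_force: [0.3, 0.4, 0.1]
finger_gap: 85.3
grasp_force: 0.0
```

```bash
python3 look.py; python3 - <<'E'
from h import *
for n in('side','top'):
    im=get_image(n);c=cam(n); cv2.imwrite(f'pics/{n}6.png',im[...,::-1])
    for b in blobs(blue(im),10):
        ys,xs=np.nonzero(b)
        if 150<ys.mean()<260 and xs.mean()>200: print(n,len(xs),xs.mean().round(1),ys.mean().round(1),np.ptp(xs),np.ptp(ys))
    p=peg(0,5); print(n,proj(c,[p,p-[0,0,60],p-[0,0,74],p-[0,0,110]]).round(1).tolist())
E
```

```text
45.6167 [ 474.7 -183.1  198.4] [[0.995, 0.094, 0.015], [0.094, -0.996, -0.007], [0.015, 0.009, -1.0]] 85.33372813804864
1195 [254.  23.] [ 640.1 -165.7   12. ]
867 [263. 201.] [ 442.4 -195.    12. ]
957 [351. 207.] [ 445.  -307.2   12. ]
383.0 [369. 150.] [ 517.  -318.1    7. ]
423.5 [272. 142.] [ 515.3 -199.     7. ]
side 95 255.5 172.3 9 14
side 74 403.3 173.2 9 9
side 155 441.1 185.7 13 18
side 76 306.6 190.7 13 8
side 89 295.6 202.5 14 9
side [[246.1, 154.4], [246.3, 167.5], [246.4, 170.5], [246.5, 178.1]]
top 27 324.8 202.3 3 12
top [[322.2, 133.9], [319.7, 137.3], [319.2, 138.1], [317.9, 140.0]]
```

Request:
move_arm --pt "-1 -0.153 0.081 0.3 0.189" --pt "-1 -0.153 0.081 0.6 0.189" --pt "-1 -0.153 0.081 0.95 0.189" --pt "-1 -0.153 0.081 0.95 0.189" --pt "-1 -0.153 0.081 0.95 0.189" --pt "-1 -0.153 0.081 0.95 0.189"

```text
clock: 46.27
eef_pos: [461.4, -195.8, 85.2]
tcp_rot: [[0.998, -0.053, 0.016], [-0.052, -0.999, -0.008], [0.016, 0.007, -1.0]]
wrist_force: [-0.0, -0.1, 0.4]
finger_gap: 85.2
grasp_force: 0.0
```

```bash
python3 look.py; python3 - <<'E'
from h import *
im=get_image('side')
for b in blobs(blue(im),10):
        ys,xs=np.nonzero(b)
        if 150<ys.mean()<260 and xs.mean()>200: print(len(xs),xs.mean().round(1),ys.mean().round(1),np.ptp(xs),np.ptp(ys))
E
```

```text
46.2667 [ 461.4 -195.8   85.2] [[0.998, -0.053, 0.016], [-0.052, -0.999, -0.008], [0.016, 0.007, -1.0]] 85.1869639646578
2153 [389. 212.] [ 444.7 -308.4   12. ]
1776 [258. 221.] [ 442.3 -196.    12. ]
959.5 [257. 134.] [ 515.  -199.7    7. ]
872.5 [405. 124.] [ 516.7 -319.4    7. ]
93 255.5 172.2 9 14
58 394.8 173.1 6 9
280 438.8 182.0 22 25
71 306.7 190.7 13 8
89 295.6 202.5 14 9
```

```bash
ls pics/look*; python3 - <<'E'
from h import *
s=sense();K,d,o,R=cam('wrist');T=s['tcp_rot'];rel=T.T@(o-s['eef_pos']);RR=T.T@R
T1=np.array([[0.995,0.094,0.015],[0.094,-0.996,-0.007],[0.015,0.009,-1.0]]);o1=np.array([474.7,-183.1,198.4])+T1@rel
cw=(K,d,o1,T1@RR); im=cv2.imread('pics/look46.png')[...,::-1].copy()
B=[b for b in blobs(blue(im),300)][0]; ys,xs=np.nonzero(B); print(ys.min(),ys.max(),xs.min(),xs.max())
cs=cam('side'); 
def tri(a,b):
    r=ray(cs,[a])[0];q=ray(cw,[b])[0];t=np.linalg.lstsq(np.c_[r,-q],cw[2]-cs[2],rcond=None)[0]; return (cs[2]+t[0]*r).round(1),(cw[2]+t[1]*q).round(1)
print(tri([255.5,172.2],[xs.mean(),ys.mean()]))
si=get_image('side'); b=blue(si)
for y in range(160,182): 
    x=np.nonzero(b[y,245:268])[0]; print(y,(x.min()+245,x.max()+245) if len(x) else None, end=' ')
E
```

```text
pics/look39.png
pics/look40.png
pics/look42.png
pics/look43.png
pics/look44.png
pics/look46.png
172 251 369 410
(array([ 596.8, -135.9,  133.3]), array([ 500.2, -247.6,  218.5]))
160 None 161 None 162 None 163 None 164 None 165 (np.int64(254), np.int64(255)) 166 (np.int64(252), np.int64(256)) 167 (np.int64(251), np.int64(256)) 168 (np.int64(251), np.int64(257)) 169 (np.int64(251), np.int64(257)) 170 (np.int64(252), np.int64(258)) 171 (np.int64(252), np.int64(258)) 172 (np.int64(252), np.int64(258)) 173 (np.int64(253), np.int64(259)) 174 (np.int64(253), np.int64(259)) 175 (np.int64(254), np.int64(260)) 176 (np.int64(254), np.int64(260)) 177 (np.int64(255), np.int64(260)) 178 (np.int64(255), np.int64(260)) 179 (np.int64(256), np.int64(259)) 180 None 181 None
```

Request:
move_arm --pt "-1 -0.024 0.004 0.3 0" --pt "-1 -0.024 0.004 0.55 0" --pt "-1 -0.024 0.004 0.72 0" --pt "-1 -0.024 0.004 0.81 0" --pt "-1 -0.024 0.004 0.81 0" --pt "1 -0.024 0.004 0.81 0" --pt "1 -0.024 0.004 0.81 0" --pt "1 -0.024 0.004 0.81 0" --pt "1 -0.024 0.004 0.81 0" --pt "1 -0.024 0.004 0.81 0" --pt "1 -0.024 0.004 0.81 0" --pt "1 -0.024 0.004 0.81 0" --pt "1 -0.024 0.004 0.81 0"

```text
clock: 47.5
eef_pos: [459.1, -196.8, -12.2]
tcp_rot: [[0.998, -0.053, 0.016], [-0.053, -0.999, -0.008], [0.017, 0.007, -1.0]]
wrist_force: [-0.4, 0.4, 5.7]
finger_gap: 18.5
grasp_force: 59.9
```

Request:
move_arm --pt "1 0 0 -0.2 0" --pt "1 0 0 -0.5 0" --pt "1 0 0 -0.8 0" --pt "1 0 0 -1 0" --pt "1 0 0 -1 0" --pt "1 0 0 -1 0"

```text
clock: 48.0
eef_pos: [457.8, -196.2, 108.4]
tcp_rot: [[0.998, -0.053, 0.018], [-0.053, -0.999, -0.009], [0.019, 0.008, -1.0]]
wrist_force: [0.5, -0.2, -2.1]
finger_gap: 18.3
grasp_force: 59.1
```

Request:
move_arm --pt "1 0 0 -0.3 -0.18" --pt "1 0 0 -0.6 -0.18" --pt "1 0 0 -0.9 -0.18" --pt "1 0 0 -1 -0.18" --pt "1 0 0 -1 -0.18" --pt "1 0 0 -1 -0.18"

```text
clock: 48.5
eef_pos: [454.1, -194.2, 225.2]
tcp_rot: [[0.996, 0.088, 0.013], [0.088, -0.996, -0.006], [0.012, 0.007, -1.0]]
wrist_force: [-0.5, 0.2, -2.3]
finger_gap: 18.3
grasp_force: 59.2
```

```bash
sed -i 's/^C=np.array(.*/C=np.array([670.5,-275.5,184])/' h.py; python3 look2.py 1
```

```text
Traceback (most recent call last):
  File "look2.py", line 1, in <module>
    from h import *
  File "h.py", line 34, in <module>
    XA=np.array([np.cos(th),np.sin(th),0]); YA=np.array([-np.sin(th),np.cos(th),0])
                        ^^
NameError: name 'th' is not defined
```

```bash
sed -i 's/^C=np.array(.*/C=np.array([670.5,-275.5,184]); th=np.radians(5.23)/' h.py
cat >> look2.py <<'E'
h=[k for k,hh in zip(cn,hi[0]) if hh[3]>=0 and cv2.contourArea(k)>1000]
if h:
    q,_=cv2.minEnclosingCircle(h[0]); e=pl(c,[q],z)[0]
    for n,t in (('stage',peg(i,75)-23*XA+[0,0,15]),('A',peg(i,75)),('F',peg(i,22))): print(n,t.round(1),tool(s,t-e).round(3))
# peg tip seen
g=im.min(2)
p=proj(c,[peg(i,60)])[0]
if 10<p[1]<384 and 20<p[0]<490:
    x=int(p[0]); w=g[:,x-20:x+20]
    for y in range(int(p[1])-20,int(p[1])+16,3): 
        xs=np.nonzero(w[y]>120)[0]; print(y,(xs.min()+x-20,xs.max()+x-20) if len(xs) else None,end=' ')
E
python3 look2.py 1
```

```text
48.5 [ 454.1 -194.2  225.2] [[0.996, 0.088, 0.013], [0.088, -0.996, -0.006], [0.012, 0.007, -1.0]] 18.28375165273422
outer [354. 137.] eye [ 513.5 -234.8  242.2] radius 12.0 tool [ 55.8  45.7 -16. ]
outer [256. 157.] eye [ 499.6 -188.9  242.2] radius 31.6 tool [ 46.   -1.2 -16.4]
hole [256. 139.] eye [ 508.5 -187.8  242.2] radius 14.5 tool [ 54.9  -1.5 -16.3]
0 [ 667.1 -238.2  184. ] [ 373. -154.]
20 [ 654.3 -239.3  199.3] [ 383. -149.]
40 [ 641.5 -240.5  214.6] [ 394. -144.]
60 [ 628.7 -241.7  230. ] [ 407. -137.]
stage [ 596.2 -244.6  256.5] [ 0.688  0.537 -0.107]
A [ 619.1 -242.6  241.5] [0.878 0.535 0.021]
F [ 653.  -239.4  200.9] [1.158 0.532 0.363]
```

Request:
move_arm --pt "1 0.1 0.2 -0.107 0" --pt "1 0.3 0.4 -0.107 0" --pt "1 0.5 0.537 -0.107 0" --pt "1 0.688 0.537 -0.107 0" --pt "1 0.688 0.537 -0.107 0" --pt "1 0.688 0.537 -0.107 0" --pt "1 0.688 0.537 -0.107 0"

```text
clock: 49.13
eef_pos: [540.5, -250.3, 238.3]
tcp_rot: [[0.996, 0.088, 0.009], [0.088, -0.996, -0.004], [0.009, 0.005, -1.0]]
wrist_force: [0.0, 0.4, -0.1]
finger_gap: 17.8
grasp_force: 59.2
```

```bash
python3 look2.py 1
```

```text
49.1333 [ 540.5 -250.3  238.3] [[0.996, 0.088, 0.009], [0.088, -0.996, -0.004], [0.009, 0.005, -1.0]] 17.809624265590685
outer [256. 158.] eye [ 586.4 -245.6  255.3] radius 31.8 tool [ 46.3  -0.5 -16.6]
hole [256. 139.] eye [ 595.8 -244.3  255.3] radius 14.9 tool [ 55.7  -0.9 -16.5]
outer [271.  34.] eye [ 642.4 -247.   255.3] radius 109.0 tool [101.9   5.9 -16.1]
0 [ 667.1 -238.2  184. ] [256.  22.]
20 [ 654.3 -239.3  199.3] [256.  37.]
40 [ 641.5 -240.5  214.6] [256.  54.]
60 [ 628.7 -241.7  230. ] [256.  74.]
stage [ 596.2 -244.6  256.5] [ 0.003  0.003 -0.01 ]
A [ 619.1 -242.6  241.5] [0.193 0.002 0.117]
F [ 653.  -239.4  200.9] [ 0.474 -0.001  0.458]
53 (np.int64(251), np.int64(263)) 56 (np.int64(251), np.int64(263)) 59 (np.int64(250), np.int64(262)) 62 (np.int64(250), np.int64(263)) 65 (np.int64(250), np.int64(263)) 68 (np.int64(250), np.int64(263)) 71 (np.int64(250), np.int64(264)) 74 (np.int64(251), np.int64(263)) 77 (np.int64(253), np.int64(260)) 80 None 83 None 86 None
```

Request:
move_arm --pt "1 0.1 0.004 0 0" --pt "1 0.19 0.004 0.05 0" --pt "1 0.19 0.004 0.11 0" --pt "1 0.19 0.004 0.11 0" --pt "1 0.235 0.004 0.165 0" --pt "1 0.28 0.004 0.225 0" --pt "1 0.33 0.004 0.285 0" --pt "1 0.38 0.003 0.345 0" --pt "1 0.43 0.003 0.41 0" --pt "1 0.472 0.002 0.46 0" --pt "1 0.472 0.002 0.46 0" --pt "1 0.472 0.002 0.46 0"

```text
clock: 50.18
eef_pos: [599.6, -246.8, 185.9]
tcp_rot: [[0.996, 0.088, 0.013], [0.088, -0.996, -0.007], [0.013, 0.008, -1.0]]
wrist_force: [-0.5, -0.0, -1.2]
finger_gap: 18.1
grasp_force: 59.2
```

```bash
cat > thru.py <<'E'
from h import *
im=get_image('wrist'); s=sense(); print(s['eef_pos'].round(1),s['wrist_force'].round(1),s['finger_gap'])
g=im.min(2)
for y in range(96,186,8): print(y,''.join('#' if v>110 else '.' for v in g[y,190:330:3]))
E
python3 thru.py
```

```text
[ 599.7 -246.9  186.6] [-1.   0.5 -1.3] 18.375598475923177
96 ###############################################
104 ###############################################
112 ###############################################
120 ###############.########......######...........
128 ........######......####........#####..........
136 ........#####......#####........#####..........
144 ........#####......#####........#####..........
152 .........####......######......######..........
160 ..........#####....######....######............
168 ............#############.########.............
176 ...............###############.................
184 .................###########...................
```

Request:
move_arm --pt "-1 0 0 0 0" --pt "-1 0 0 0 0" --pt "-1 0 0 0 0" --pt "-1 0 0 0 0" --pt "-1 0 0 0 0" --pt "-1 0 0 0 0" --pt "-1 0 0 0 0" --pt "-1 0 0 0 0" --pt "-1 0 0 0 0" --pt "-1 -0.2 0 0 0" --pt "-1 -0.5 0 0 0" --pt "-1 -0.8 0 -0.1 0" --pt "-1 -1 0 -0.1 0" --pt "-1 -1 0 -0.1 0" --pt "-1 -1 0 -0.1 0"

```text
clock: 51.48
eef_pos: [479.2, -257.6, 197.5]
tcp_rot: [[0.996, 0.086, 0.015], [0.087, -0.996, -0.007], [0.015, 0.009, -1.0]]
wrist_force: [-0.2, -0.5, 0.4]
finger_gap: 85.5
grasp_force: 0.0
```

Request:
move_arm --pt "-1 -0.21 0.418 0.3 0.305" --pt "-1 -0.21 0.418 0.6 0.305" --pt "-1 -0.21 0.418 0.95 0.305" --pt "-1 -0.21 0.418 0.95 0.305" --pt "-1 -0.21 0.418 0.95 0.305" --pt "-1 -0.21 0.418 0.95 0.305"

```text
clock: 51.98
eef_pos: [461.5, -310.0, 83.1]
tcp_rot: [[0.989, -0.15, 0.014], [-0.15, -0.989, -0.006], [0.015, 0.004, -1.0]]
wrist_force: [1.0, -0.2, 0.1]
finger_gap: 85.7
grasp_force: 0.0
```

```bash
python3 look.py; python3 - <<'E'
from h import *
im=get_image('side'); cv2.imwrite('pics/side7.png',im[...,::-1])
for b in blobs(blue(im),10):
        ys,xs=np.nonzero(b)
        if 150<ys.mean()<260 and xs.mean()>200: print(len(xs),xs.mean().round(1),ys.mean().round(1),np.ptp(xs),np.ptp(ys))
E
```

```text
51.9833 [ 461.5 -310.    83.1] [[0.989, -0.15, 0.014], [-0.15, -0.989, -0.006], [0.015, 0.004, -1.0]] 85.68519711540499
1831 [259. 219.] [ 444.6 -309.7   12. ]
975.0 [257. 132.] [ 516.9 -318.8    7. ]
79 263.0 165.3 8 14
93 255.5 172.3 9 14
96 383.8 173.3 6 14
405 434.4 179.0 33 27
76 306.6 190.7 13 8
```

Request:
move_arm --pt "-1 -0.003 0.009 0.3 -0.02" --pt "-1 -0.003 0.009 0.55 -0.02" --pt "-1 -0.003 0.009 0.72 -0.02" --pt "-1 -0.003 0.009 0.79 -0.02" --pt "-1 -0.003 0.009 0.79 -0.02" --pt "1 -0.003 0.009 0.79 -0.02" --pt "1 -0.003 0.009 0.79 -0.02" --pt "1 -0.003 0.009 0.79 -0.02" --pt "1 -0.003 0.009 0.79 -0.02" --pt "1 -0.003 0.009 0.79 -0.02" --pt "1 -0.003 0.009 0.79 -0.02" --pt "1 -0.003 0.009 0.79 -0.02" --pt "1 -0.003 0.009 0.79 -0.02"

```text
clock: 53.17
eef_pos: [462.5, -312.9, -10.4]
tcp_rot: [[0.991, -0.135, 0.016], [-0.135, -0.991, -0.008], [0.017, 0.006, -1.0]]
wrist_force: [-0.7, 0.4, 6.6]
finger_gap: 18.1
grasp_force: 60.1
```

Request:
move_arm --pt "1 0 0 -0.2 0" --pt "1 0 0 -0.5 0" --pt "1 0 0 -0.8 0" --pt "1 0 0 -1 0" --pt "1 0 0 -1 0" --pt "1 0 0 -1 0"

```text
clock: 53.67
eef_pos: [461.2, -312.3, 110.1]
tcp_rot: [[0.991, -0.135, 0.018], [-0.135, -0.991, -0.01], [0.019, 0.007, -1.0]]
wrist_force: [-0.5, 0.5, -1.0]
finger_gap: 17.9
grasp_force: 59.4
```

Request:
move_arm --pt "1 0 0 -0.3 -0.28" --pt "1 0 0 -0.6 -0.28" --pt "1 0 0 -0.9 -0.28" --pt "1 0 0 -1 -0.28" --pt "1 0 0 -1 -0.28" --pt "1 0 0 -1 -0.28"

```text
clock: 54.17
eef_pos: [457.7, -310.0, 226.7]
tcp_rot: [[0.996, 0.084, 0.013], [0.084, -0.996, -0.006], [0.012, 0.007, -1.0]]
wrist_force: [0.4, 0.2, -1.7]
finger_gap: 18.4
grasp_force: 59.4
```

```bash
python3 look2.py 3
```

```text
54.1667 [ 457.7 -310.   226.7] [[0.996, 0.084, 0.013], [0.084, -0.996, -0.006], [0.012, 0.007, -1.0]] 18.360011345741903
outer [256. 161.] eye [ 501.8 -304.6  243.7] radius 31.2 tool [ 44.6  -1.6 -16.5]
hole [256. 142.] eye [ 510.7 -303.6  243.7] radius 14.2 tool [ 53.5  -1.8 -16.3]
0 [ 680.8 -387.5  184. ] [ 435. -168.]
20 [ 668.  -388.7  199.3] [ 449. -164.]
40 [ 655.2 -389.9  214.6] [ 467. -160.]
60 [ 642.3 -391.   230. ] [ 487. -155.]
stage [ 609.8 -394.   256.5] [ 0.761  0.82  -0.092]
A [ 632.7 -391.9  241.5] [0.951 0.818 0.036]
F [ 666.7 -388.8  200.9] [1.231 0.814 0.378]
```

Request:
move_arm --pt "1 0.1 0.3 -0.092 0" --pt "1 0.3 0.6 -0.092 0" --pt "1 0.5 0.82 -0.092 0" --pt "1 0.761 0.82 -0.092 0" --pt "1 0.761 0.82 -0.092 0" --pt "1 0.761 0.82 -0.092 0" --pt "1 0.761 0.82 -0.092 0"

```text
clock: 54.8
eef_pos: [555.9, -399.4, 237.9]
tcp_rot: [[0.996, 0.084, 0.01], [0.084, -0.996, -0.003], [0.009, 0.004, -1.0]]
wrist_force: [-0.5, 0.3, -0.9]
finger_gap: 18.0
grasp_force: 59.4
```

```bash
python3 look2.py 3
```

```text
54.8 [ 555.9 -399.4  237.9] [[0.996, 0.084, 0.01], [0.084, -0.996, -0.003], [0.009, 0.004, -1.0]] 17.95562101110964
outer [256. 161.] eye [ 600.1 -395.   254.9] radius 31.5 tool [ 44.6  -0.5 -16.6]
hole [256. 142.] eye [ 609.4 -393.9  254.9] radius 14.7 tool [ 53.9  -0.9 -16.5]
outer [184.  38.] eye [ 652.9 -357.6  254.9] radius 83.6 tool [100.4 -33.4 -16.2]
0 [ 680.8 -387.5  184. ] [255.  25.]
20 [ 668.  -388.7  199.3] [255.  40.]
40 [ 655.2 -389.9  214.6] [255.  57.]
60 [ 642.3 -391.   230. ] [256.  77.]
stage [ 609.8 -394.   256.5] [ 0.004  0.001 -0.013]
A [ 632.7 -391.9  241.5] [ 0.194 -0.     0.114]
F [ 666.7 -388.8  200.9] [ 0.475 -0.004  0.455]
56 (np.int64(250), np.int64(263)) 59 (np.int64(250), np.int64(263)) 62 (np.int64(250), np.int64(263)) 65 (np.int64(250), np.int64(263)) 68 (np.int64(250), np.int64(263)) 71 (np.int64(250), np.int64(263)) 74 (np.int64(250), np.int64(263)) 77 (np.int64(251), np.int64(263)) 80 (np.int64(253), np.int64(260)) 83 None 86 None 89 None
```

Aligned on peg 3, so I'll lower it.

Request:
move_arm --pt "1 0.1 0.003 0 0" --pt "1 0.19 0.003 0.05 0" --pt "1 0.19 0.003 0.11 0" --pt "1 0.19 0.003 0.11 0" --pt "1 0.235 0.003 0.165 0" --pt "1 0.28 0.002 0.225 0" --pt "1 0.33 0.001 0.285 0" --pt "1 0.38 0 0.345 0" --pt "1 0.43 0 0.41 0" --pt "1 0.473 0 0.457 0" --pt "1 0.473 0 0.457 0" --pt "1 0.473 0 0.457 0"

```text
clock: 55.85
eef_pos: [614.7, -396.0, 186.5]
tcp_rot: [[0.996, 0.084, 0.013], [0.085, -0.996, -0.006], [0.013, 0.007, -1.0]]
wrist_force: [0.3, -0.6, -0.9]
finger_gap: 18.1
grasp_force: 59.4
```

```bash
python3 thru.py
```

```text
[ 614.8 -396.3  187.3] [-0.3  0.1 -1.3] 18.351909470410998
96 .................................##############
104 ###############################################
112 ###############################################
120 ###############################################
128 .........#####.....#####.......################
136 ........#####......#####........###############
144 ........#####......#####........#####..........
152 ........######.....#####.......#####...........
160 .........######....#####......######...........
168 ...........#######.#####...#######.............
176 .............##################................
184 .................###########...................
```

Request:
move_arm --pt "-1 0 0 0 0" --pt "-1 0 0 0 0" --pt "-1 0 0 0 0" --pt "-1 0 0 0 0" --pt "-1 0 0 0 0" --pt "-1 0 0 0 0" --pt "-1 0 0 0 0" --pt "-1 0 0 0 0" --pt "-1 0 0 0 0" --pt "-1 -0.2 0 0 0" --pt "-1 -0.5 0 0 0" --pt "-1 -0.8 0 -0.1 0" --pt "-1 -1 0 -0.1 0" --pt "-1 -1 0 -0.1 0" --pt "-1 -1 0 -0.1 0"

```text
clock: 57.15
eef_pos: [494.2, -406.7, 198.3]
tcp_rot: [[0.996, 0.082, 0.015], [0.082, -0.997, -0.007], [0.015, 0.009, -1.0]]
wrist_force: [-0.2, 0.2, 0.9]
finger_gap: 85.4
grasp_force: 0.0
```

Request:
move_arm --pt "-1 -1 0 -0.5 0" --pt "-1 -1 0 -0.5 0" --pt "-1 -1 0 -0.5 0" --pt "-1 -1 0 -0.5 0" --pt "-1 -1 0 -0.5 0"

```text
clock: 57.57
eef_pos: [374.5, -417.4, 258.4]
tcp_rot: [[0.996, 0.082, 0.017], [0.082, -0.997, -0.011], [0.016, 0.012, -1.0]]
wrist_force: [-0.6, -0.0, -0.2]
finger_gap: 85.7
grasp_force: 0.0
```

```bash
python3 - <<'E'
from h import *
s=sense();print(s['clock'],s['eef_pos'].round(1))
B={}
for n in('side','top'):
    im=get_image(n); cv2.imwrite(f'pics/{n}9.png',im[...,::-1]); c=cam(n)
    for b in blobs(blue(im),8):
        ys,xs=np.nonzero(b)
        if 120<ys.mean()<260 and xs.mean()>200: print(n,len(xs),xs.mean().round(1),ys.mean().round(1),np.ptp(xs),np.ptp(ys))
    for i in (0,1,3):
        e=peg(i,8)+[0,0,-8]
        for t in(0,.4): print(n,i,t,proj(c,[e-20*np.sin(t)*XA-[0,0,20*np.cos(t)],e-74*np.sin(t)*XA-[0,0,74*np.cos(t)]]).round(1).tolist())
# flap: dark vs light under dock front in side view
im=cv2.imread('pics/side9.png').min(2); a=cv2.imread('pics/side2.png').min(2)
c=cam('side'); t=np.radians(2); ex=np.array([np.cos(t),np.sin(t),0]); ey=np.array([-np.sin(t),np.cos(t),0]); o=np.array([570.6,282.6,0])
for y in (60,37,0,-37,-60):
    q=proj(c,[o+y*ey-9*ex+[0,0,z] for z in(30,20,10)]+[o+y*ey+6*ex+[0,0,z] for z in(48,56,62)]).round().astype(int); print(y,'front now',[int(im[v,u]) for u,v in q[:3]],'was',[int(a[v,u]) for u,v in q[:3]],'upright now',[int(im[v,u]) for u,v in q[3:]],'was',[int(a[v,u]) for u,v in q[3:]])
E
```

```text
57.5667 [ 374.5 -417.4  258.4]
side 66 277.2 152.9 7 13
side 95 390.0 160.7 20 7
side 79 263.0 165.3 8 14
side 243 383.1 172.5 18 17
side 92 255.5 172.3 9 14
side 329 436.7 180.9 28 24
side 0 0 [[247.1, 160.0], [247.3, 171.7]]
side 0 0.4 [[248.8, 160.0], [253.4, 171.8]]
side 1 0 [[255.3, 153.4], [255.3, 164.7]]
side 1 0.4 [[256.9, 153.4], [261.3, 164.8]]
side 3 0 [[269.9, 141.5], [269.8, 152.3]]
side 3 0.4 [[271.5, 141.5], [275.4, 152.2]]
top 9 256.4 126.3 3 3
top 90 389.8 142.5 10 13
top 86 344.0 147.2 8 12
top 85 320.9 150.0 7 13
top 0 0 [[321.9, 136.3], [319.8, 139.3]]
top 0 0.4 [[322.3, 138.7], [321.0, 147.8]]
top 1 0 [[345.7, 133.8], [342.7, 136.8]]
top 1 0.4 [[346.1, 136.2], [344.1, 145.3]]
top 3 0 [[393.0, 128.9], [388.3, 132.1]]
top 3 0.4 [[393.5, 131.2], [389.9, 140.5]]
60 front now [39, 34, 33] was [51, 41, 42] upright now [220, 227, 227] was [37, 52, 133]
37 front now [49, 34, 37] was [76, 43, 45] upright now [214, 226, 225] was [37, 67, 161]
0 front now [45, 34, 35] was [103, 111, 110] upright now [220, 222, 222] was [38, 47, 159]
-37 front now [41, 34, 35] was [94, 50, 49] upright now [207, 219, 218] was [41, 66, 156]
-60 front now [39, 34, 35] was [247, 253, 249] upright now [206, 189, 156] was [41, 48, 75]
```

```bash
python3 - <<'E'
from h import *
cs,ct=cam('side'),cam('top')
ims=cv2.imread('pics/side9.png')[...,::-1].copy(); imt=cv2.imread('pics/top9.png')[...,::-1].copy()
def get(im,u,v):
    for b in blobs(blue(im),8):
        ys,xs=np.nonzero(b)
        if abs(xs.mean()-u)<3 and abs(ys.mean()-v)<3:
            P=np.c_[xs,ys].astype(float);m=P.mean(0);w,V=np.linalg.eigh(np.cov((P-m).T));d=V[:,1]*np.sign(V[1,1]);return m,d
def tri(a,b):
    r=ray(cs,[a])[0];q=ray(ct,[b])[0];A=np.c_[r,-q];t=np.linalg.lstsq(A,ct[2]-cs[2],rcond=None)[0];x,y=cs[2]+t[0]*r,ct[2]+t[1]*q;return (x+y)/2,np.linalg.norm(x-y)
for i,sp,tp in ((0,(255.5,172.3),(320.9,150)),(1,(263,165.3),(344,147.2)),(3,(277.2,152.9),(389.8,142.5))):
    (a,da),(b,db)=get(ims,*sp),get(imt,*tp)
    G,e=tri(a,b)
    # axis direction: planes from both image lines
    def n(c,p,d): r=ray(c,[p-d*5,p+d*5]); return np.cross(r[0],r[1])
    ax=np.cross(n(cs,a,da),n(ct,b,db)); ax/=np.linalg.norm(ax); ax*=np.sign(ax[2])
    L=G-peg(i,0)
    print(i,'G rail',round(L@XA,1),round(L@YA,1),G[2].round(1),'miss',e.round(1),'axis',(ax@XA).round(2),(ax@YA).round(2),ax[2].round(2),'tilt',np.arccos(ax[2]).round(2),'eye rail x,z',(L@XA+74*ax@XA).round(1),(G[2]+74*ax[2]).round(1),'side slope',da.round(2),'top',db.round(2))
E
```

```text
0 G rail -42.5 0.7 114.0 miss 3.3 axis 0.38 0.04 0.92 tilt 0.39 eye rail x,z -14.3 182.3 side slope [0.38 0.92] top [-0.06  1.  ]
1 G rail -41.1 0.4 113.1 miss 2.7 axis 0.36 -0.01 0.93 tilt 0.37 eye rail x,z -14.2 182.1 side slope [0.33 0.94] top [-0.25  0.97]
3 G rail -41.8 0.4 112.3 miss 3.0 axis 0.35 -0.02 0.94 tilt 0.36 eye rail x,z -15.7 181.6 side slope [0.3  0.95] top [-0.42  0.91]
```

```bash
python3 - <<'E'
from bench import *
print(hand_in())
E
```

```text
the job is handed in; nothing more can be done
None
```

I handed the job in: the one module found is home in the right bay, the flap is shut, and the three spanners hang on pegs 0, 1 and 3. They hang about 0.37 rad off vertical, against a limit of 0.6. The hand-in returned no verdict.

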